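# Clamp a sealed well plate in the cam-lever plate clamp at the right pressure

### The job

Gently slide the well plate in the plate clamp fully home against its back stop. The clamp was last set for a thinner plate and is now too tight: ease its knurled nut until the lever first begins to bite on the plate just as its handle stands upright, then flip the lever fully over so that it stays locked. Never over-clamp the plate, and leave the bottles beside the clamp standing where they are.

Things in the scene. Friction and masses are not known exactly. Their poses are not given: they have to be found in the camera images.
- press: Plate clamp, fixed: white 200 x 150 mm base, two steel pillars (x 0, y +-52 mm), grey crosshead bridging them (x +-20, y +-78 mm; its top 81 mm above the worktop with the lever open, up to 15 mm lower closed) with a rubber-faced, spring-backed pressure pad hanging under it. Origin on the worktop under the crosshead's middle; x level from the open front to the back, y left, z up.
- bed: The clamp's flat steel bed, fixed, on which the well plate slides along the clamp's x between steel guide rails (inner faces at y +-44 mm, tops 23 mm above the worktop). Bed top 15 mm above the worktop. Origin and axes as the clamp. Base and bed reach to 115 and 111 mm in front of the origin.
- back_stop (a point): Middle of the front face of the steel back stop behind the bed, 18 mm above the worktop, at clamp x = +64.5 mm. Home means that the plate's back edge touches it: the plate's middle is then under the crosshead (clamp x = 0) and its front face at clamp x = -64 mm.
- plate_center (a point): Centre of the white 96-well plate with grey cap mat, half-way up: loose, 128 mm long (its x, along the clamp's x), 85.5 mm wide (y), 16 mm high, 0.2 kg. It starts on the bed between the rails 20 to 45 mm short of home, its front end standing out in front of the crosshead. Push its front face, not with more than some 20 N.
- plate: The same well plate; origin at the middle of its underside.
- nut_grip (a point): Centre of the round knurled nut (40 mm diameter) on the crosshead, axis upright, 102 mm above the worktop (nut top 11 mm above this point, lower rim 15 mm below). Clockwise from above lowers the pad 2.2 mm per rad (tighter), anticlockwise raises it. Stiff (0.4 N m), stays as left, starts 1 to 3.3 rad too tight; 1 rad changes the final clamp force by 41 N. Turn it with the lever open.
- lever (a joint): Angle q of the U-shaped cam lever, rad: 0 open (leaning 70 degrees back), 1.22 handle upright, 2.69 closed (handle low at the front; over-centre, stays by itself). Let go before that it swings back open. Crosshead lowered by, mm at q: 1.2 at 0.3, 2.9 at 0.6, 5.1 at 0.9, 7.7 at 1.22, 10.1 at 1.5, 12.3 at 1.8, 14.0 at 2.1, 14.9 at 2.4 to 2.69.
- handle (a point): Middle of the lever's round black handle bar (level along the clamp's y, 14 mm diameter, 100 mm long, arms at y +-68 mm), 100 mm from the lever axis. Free travel takes 0.7 N at the handle. The bite is where more is first felt; 2 N more is felt when the crosshead is 1.7 mm past the bite. Set right: bite at q 1.22, 4 N at most (near q 1.8), 135 N on the plate when closed.
- lever_pin (a point): Point on the lever's level axis (along the clamp's y) midway between the pillars, clamp x = 0, 94 mm above the worktop.
- paper_rack (a point): Middle of the sheets of paper on a rack jutting from the wall above the worktop, behind and right of the clamp: level, about 150 mm (world x) by 260 mm (y), 490 mm above the worktop. Keep the wrist clear of them when swinging the arm over.
- vial: Small reagent bottle, 28 mm diameter, 52 mm tall, standing to the right of the clamp. Origin at the middle of its underside. To be left standing.
- reagent_bottle: White reagent bottle, 53 mm diameter, 105 mm tall, standing behind and left of the clamp. Origin at the middle of its underside. To be left standing.

How it is judged:
By the outcome, as a careful person would: the job done as asked, in the order asked, and still so for the second after the job is handed in, with the robot touching nothing.
It also fails if it takes over 72 s, if anything falls off the work surface, if the arm or the gripper's body presses on something with over 40 N, if the wrist force passes 120 N, or if a joint passes its speed limit or range.

### The arm

A 6-joint arm with a two-finger parallel gripper is mounted at the origin on a cart in front of the work surface, level with it; the furniture and walls round the work are solid. World frame = base frame: x ahead of the robot, y to its left, z up, the work surface at z = 0. Lengths are in mm, angles in rad, forces in N, time in s.
With the tool pointing down it reaches from about 275 to 1000 mm from the base axis. Payload 8.4 kg.
Tool frame: the origin (TCP) lies at the very end of the fingers, on their centre line; the grasp point (between the pads) lies 19 mm behind it (r.pinch_z is the distance from the TCP to the grasp point, in mm); z points along the fingers, y is the line along which they close (so a half turn about z gives the same grasp; the last joint's range is limited). The gripper opens to 85 mm and grips with 20 to 120 N. Pads are 22 mm wide; open, the fingers measure 114 mm over their backs; the gripper's body (76 mm by 85 mm) begins 54 mm behind the grasp point. The pads swing forward as they close: fully open they stand 13 mm farther back than shut.
Start: joints at [-1.35, 0.353, 1.633, -0, 1.155, -0.002], TCP at [138.099, -609.554, 231.281] pointing down, gripper open.
Joint ranges: [-2.63, 2.63], [-0.92, 2.1], [0.06, 2.66], [-1.3, 4.44], [0, 2.69], [-3.02, 3.02]. Speed limits (rad/s): [2.22, 2.22, 2.79, 3.14, 3.14, 3.14].

### API

Orientations are given as [roll, pitch, yaw] about the fixed x, y, z axes, in that order (R = Rz(yaw) Ry(pitch) Rx(roll)).
In Python, from rig import r gives the robot as it stands.
- The arm moves only by the tool carry_out, never from a script. Its argument "series" is a list of rows, each a list of 7 numbers: the turn, a rotation vector about the tool's x, y, z as a fraction of full scale, then the shift along the tool's x, y, z as a fraction of full scale, then the gripper command: -1 is fully open, 1 is shut, values between are in proportion. A call has 1 to 8 rows; each row is the pose to reach, as a shift and turn from the pose commanded when the call began, along the tool's axes at that moment, turning the shorter way round; what a row does not reach only later rows make up. Full scale, the value 1, is 0.25 m for a shift and pi rad for a turn. A row lasts 1/8 s, in which the tool goes at most 62.5 mm and 10.7 degrees, less where a joint would pass 70% of its speed; a pose out of reach is approached as far as the arm can. A call with a number of a shift or a turn outside -1 to 1 is refused whole. A call with a gripper value outside its range is refused whole. The fingers move at their own pace and stop on an object; "force" is the grip in N (left out, the last holds). Time passes only in rows, so rows that repeat a pose let the fingers close. It gives the time, the measured TCP pose, the force, the opening and the grip force at its end, in the units of the state.
- r.sense(): the state, without advancing time (a new reading comes with each control period).
- r.grab_frame(name): name is "scene" or "side" or "wrist"; returns the picture (400x640x3 uint8, red, green, blue); there is no depth.
- r.get_calibration(name): a dict with "K" (3x3 intrinsics, pixels), "distortion" ([k1, k2, p1, p2, k3] as OpenCV has them; the pictures are not rectified), "pose" (4x4, takes a point from camera to world coordinates). Camera axes: x right, y up, looking along -z (the intrinsics and any distortion apply to the point x, -y, -z); pixel columns grow to the right and rows downward; lengths in mm; the calibration is good to about 2 mm. A picture is of the moment at which its call begins: read the wrist's pose just before it. get_calibration takes no time and is no camera call; for the wrist camera it gives the pose at the moment of the call.
- r.sign_off(): hands the job in; it is judged then, once.
Trained networks look in the newest picture that a camera, given by its name, has taken for a name from the list of things; names that differ only in an ending like _2 or _b are one class to them, and where a whole thing is asked for, a point or a joint stands for the part that bears it (a point fixed in the world has none). Each returns a list of dicts, best first, with "score" (0 to 1); they miss things now and then, are a little off and sometimes report something else, mostly with a low value. They report only what shows in the picture. A call takes as long as a camera call.
- r.silhouettes(camera, label): "region" (400x640 bool, what is visible of it) and "position" ([row, column] in pixels, amid what is visible of it).
The state is a dict: "clock": time; "qpos": joint angles; "qvel": joint speeds; "joint_efforts": joint torques, N m; "eef_pos": TCP position; "tcp_rot": TCP orientation; "contact_force": force on the tool from outside, world axes, zero at the start; "wrist_torque": the same for the moment, N m; "opening": opening from 0.0 (shut) to 1.0 (fully open); "grasp_force": force on a finger pad.
Only numpy, scipy, OpenCV 4.12 (cv2) and the standard library are available. Lean on these libraries where they do the work, as an engineer would, in place of code of your own. Each camera call takes 0.05 s, during which the arm holds its last target. There are 200 camera calls.

## Working session

There is one attempt and no reset: what is moved stays moved. The work goes in short steps, Python scripts to look and compute and a tool call to move; the robot and the scene stay as the last step left them, time stands still between calls to the robot, and variables do not carry over. Pictures are saved under pics/ and viewed, at most 10 in all, crops included, and the job is handed in when it is done.

Besides the shell and the picture viewer there is one more tool, called after "Emit:" in YAML: its name, and indented under it one key for each argument. carry_out: Moves the arm, as the interface text tells. Its arguments: {"type":"object","properties":{"series":{"type":"array"},"force":{"type":"number"}},"required":["series"]}

```bash
mkdir -p pics; ls; python3 - <<'E'
from rig import r
import cv2,numpy as np
for n in("scene","side"):
    im=r.grab_frame(n); cv2.imwrite(f"pics/{n}0.png",im[:,:,::-1])
    c=r.get_calibration(n); print(n,np.round(c["K"],1).tolist(),np.round(c["distortion"],4),np.round(c["pose"],3).tolist())
    for l in("press","bed","plate","nut_grip","handle","lever","vial","reagent_bottle","paper_rack"):
        d=r.silhouettes(n,l)
        print(l,[(round(x["score"],2),np.round(x["position"]).tolist(),int(x["region"].sum())) for x in d[:2]])
print(r.sense())
E
```

```text
pics
scene [[380.2, 0.0, 317.7], [0.0, 380.2, 196.6], [0.0, 0.0, 1.0]] [-0.0745  0.      0.      0.      0.    ] [[0.677, 0.304, -0.671, -248.12], [-0.736, 0.271, -0.62, -363.972], [-0.007, 0.913, 0.407, 753.038], [0.0, 0.0, 0.0, 1.0]]
press []
bed []
plate []
nut_grip []
handle []
lever []
vial [(0.49, [299.0, 360.0], 153)]
reagent_bottle [(0.71, [232.0, 268.0], 209)]Traceback (most recent call last):
  File "<stdin>", line 7, in <module>
ValueError: it knows: back_stop, bed, handle, lever, lever_pin, nut_grip, plate, plate_center, press, reagent_bottle, vial
```

View pics/scene0.png

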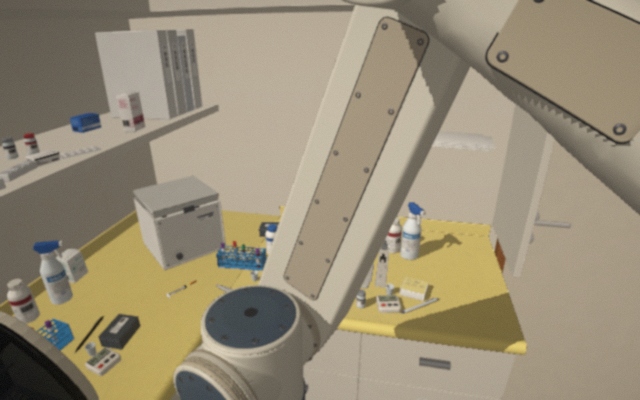

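```bash
python3 - <<'E'
from rig import r
import cv2,numpy as np
for n in("side","wrist"):
    im=r.grab_frame(n); cv2.imwrite(f"pics/{n}0.png",im[:,:,::-1])
    c=r.get_calibration(n); print(n,np.round(c["K"],1).tolist(),np.round(c["distortion"],4),np.round(c["pose"],3).tolist())
    for l in("press","bed","plate","nut_grip","handle","lever","vial","reagent_bottle"):
        d=r.silhouettes(n,l)
        print(l,[(round(x["score"],2),np.round(x["position"]).tolist(),int(x["region"].sum())) for x in d[:2]])
print(r.sense())
E
```

```text
side [[518.2, 0.0, 312.4], [0.0, 518.2, 194.8], [0.0, 0.0, 1.0]] [-0.0588  0.      0.      0.      0.    ] [[0.986, 0.081, -0.148, 272.827], [-0.169, 0.487, -0.857, -943.339], [0.002, 0.869, 0.494, 1031.766], [0.0, 0.0, 0.0, 1.0]]
press [(0.89, [263.0, 290.0], 2053)]
bed [(0.53, [276.0, 259.0], 112)]
plate [(0.84, [276.0, 274.0], 361), (0.47, [264.0, 291.0], 2240)]
nut_grip [(0.57, [245.0, 285.0], 125), (0.31, [222.0, 306.0], 328)]
handle [(0.97, [230.0, 293.0], 396)]
lever [(0.77, [229.0, 296.0], 473)]
vial [(0.47, [310.0, 320.0], 143)]
reagent_bottle [(0.54, [217.0, 308.0], 261)]
wrist [[359.6, 0.0, 316.5], [0.0, 359.6, 200.6], [0.0, 0.0, 1.0]] [-0.0216  0.      0.      0.      0.    ] [[0.221, 0.933, 0.285, 209.601], [-0.975, 0.212, 0.065, -593.484], [0.0, -0.292, 0.956, 374.362], [0.0, 0.0, 0.0, 1.0]]
press []
bed []
plate []
nut_grip []
handle []
lever []
vial []
reagent_bottle []
{'clock': 1.35, 'qpos': array([-1.35043373e+00,  3.52992722e-01,  1.63340274e+00, -1.99710570e-05,
        1.15519652e+00, -2.39077996e-03]), 'qvel': array([-1.71894179e-03, -1.70465933e-04, -5.37362381e-04,  3.91336305e-05,
       -1.30227271e-03,  5.08002781e-04]), 'joint_efforts': array([ 3.84664701e-03, -6.05163503e+01, -3.42438233e+01,  5.00022106e-04,
        1.06044445e-03, -3.48324932e-05]), 'eef_pos': array([ 138.0723961 , -609.56041163,  231.28434365]), 'tcp_rot': array([3.14159202e+00, 1.82725736e-05, 2.22761438e-01]), 'contact_force': array([ 0.42010889, -0.16629373,  0.52367548]), 'wrist_torque': array([0.03051791, 0.03065274, 0.0040853 ]), 'grasp_force': 0.0, 'opening': 0.999466758826955}
```

View pics/side0.png

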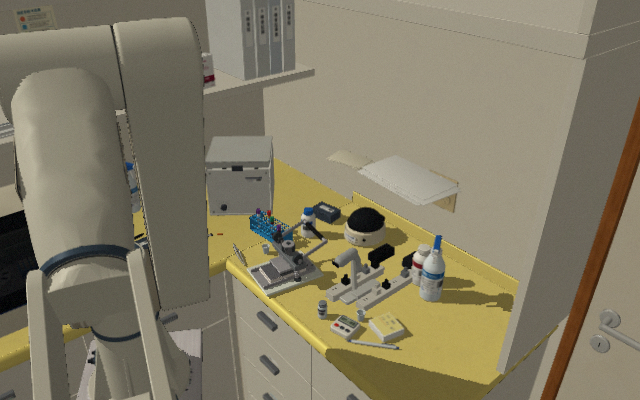

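```bash
cat > h.py <<'E'
from rig import r
import cv2,numpy as np
from scipy.spatial.transform import Rotation as R
F=np.diag([1,-1,-1.])
def cal(n):
    c=r.get_calibration(n); return np.array(c["K"]),np.array(c["distortion"]),np.array(c["pose"])
def onplane(c,col,row,z):
    K,D,P=c
    u=cv2.undistortPoints(np.array([[[col,row]]],float),K,D)[0,0]
    d=P[:3,:3]@(F@[u[0],u[1],1]); t=(z-P[2,3])/d[2]; return P[:3,3]+t*d
def proj(c,pts):
    K,D,P=c
    q=(np.atleast_2d(pts)-P[:3,3])@P[:3,:3]@F
    return cv2.projectPoints(q,np.zeros(3),np.zeros(3),K,D)[0][:,0]
def rows(target,rpy,s=None):
    "shift and turn fractions from current pose to target"
    s=s or r.sense(); A=R.from_euler('xyz',s['tcp_rot']); B=R.from_euler('xyz',rpy)
    return np.round((A.inv()*B).as_rotvec()/np.pi,4),np.round(A.inv().apply(np.array(target)-s['eef_pos'])/250,4)
def seg(n,l):
    d=r.silhouettes(n,l); return d[0] if d else None
E
python3 - <<'E'
from h import *
c=cal("side"); print(onplane(c,288,245,102))
im=cv2.imread("pics/side0.png")[195:345,205:355]
cv2.imwrite("pics/c0.png",cv2.resize(im,None,fx=4,fy=4,interpolation=cv2.INTER_CUBIC))
E
```

```text
[422.77624584 370.9596375  102.        ]
```

View pics/c0.png

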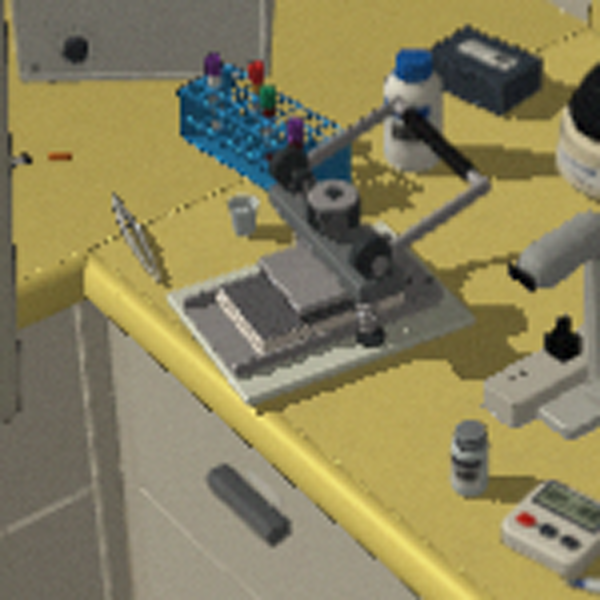

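```bash
python3 - <<'E'
from h import *
c=cal("side")
def p(x,y,z): return onplane(c,205+x/4,195+y/4,z)
a,b,l=p(250,400,8),p(475,318,8),p(172,297,8)
print(a,b,l,np.linalg.norm(b-a),np.linalg.norm(l-a))
d=b-a;yaw=np.arctan2(d[1],d[0]);print(yaw)
d=l-a;print(np.arctan2(d[1],d[0])-np.pi/2)
print("nut",p(333,205,102),"vial",p(470,490,0),"bot",p(415,165,0))
# wrist camera in tool frame
s=r.sense();A=R.from_euler('xyz',s['tcp_rot']).as_matrix();P=cal("wrist")[2]
print(A.T@(P[:3,3]-s['eef_pos']),(A.T@P[:3,:3]).round(3).tolist())
E
```

```text
[344.18616721 257.01285428   8.        ] [528.3222018  325.45576277   8.        ] [294.53481666 391.60264975   8.        ] 196.44467658537826 143.4561593514701
0.3558722116426456
0.35341971409681605
nut [422.67887809 364.18947867 102.        ] vial [490.13767795 143.38517981   0.        ] bot [518.42751626 556.16451228   0.        ]
[ 7.33100886e+01  1.24484319e-01 -1.43067415e+02] [[0.0, 0.956, 0.292], [1.0, -0.0, -0.0], [-0.0, 0.292, -0.956]]
```

```bash
python3 - <<'E'
from h import *
c=cal("side")
for p in [(362,165),(398,156),(460,185),(420,202)]: print(onplane(c,*p,490).round())
print(rows([430,-250,260],[np.pi,0,1.1]), rows([370,345,260],[np.pi,0,1.9]))
E
```

```text
[574. 117. 490.]
[674. 151. 490.]
[763. -14. 490.]
[650. -70. 490.]
(array([-0.    ,  0.    , -0.2792]), array([ 1.4566, -1.1447, -0.1149])) (array([-0.    ,  0.    , -0.5339]), array([ 1.7483, -3.5189, -0.1149]))
```

Emit:
carry_out:
  series:
    - [0, 0, -0.27, 0.8, -1, -0.1, -1]
    - [0, 0, -0.27, 0.8, -1, -0.1, -1]
    - [0, 0, -0.27, 0.8, -1, -0.1, -1]
    - [0, 0, -0.27, 0.8, -1, -0.1, -1]
    - [0, 0, -0.27, 0.8, -1, -0.1, -1]
    - [0, 0, -0.27, 0.8, -1, -0.1, -1]
    - [0, 0, -0.27, 0.8, -1, -0.1, -1]

```text
clock: 2.22
eef_pos: [278.3, -321.7, 256.6]
tcp_rot: [3.141, 0.001, 1.072]
contact_force: [0.2, -0.1, 1.0]
opening: 1.004
grasp_force: 0.0
```

Emit:
carry_out:
  series:
    - [0, 0, -0.28, 1, -0.2, 0, -1]
    - [0, 0, -0.28, 1, -0.2, 0, -1]
    - [0, 0, -0.28, 1, -0.2, 0, -1]
    - [0, 0, -0.28, 1, -0.2, 0, -1]
    - [0, 0, -0.28, 1, -0.2, 0, -1]
    - [0, 0, -0.28, 1, -0.2, 0, -1]

```text
clock: 2.98
eef_pos: [354.4, -78.6, 256.2]
tcp_rot: [-3.141, 0.0, 1.95]
contact_force: [0.3, -0.2, -0.1]
opening: 0.996
grasp_force: 0.0
```

Emit:
carry_out:
  series:
    - [0, 0, -0.28, 1, 0.4, 0, -1]
    - [0, 0, -0.28, 1, 0.4, 0, -1]
    - [0, 0, -0.28, 1, 0.4, 0, -1]
    - [0, 0, -0.28, 1, 0.4, 0, -1]
    - [0, 0, -0.28, 1, 0.4, 0, -1]
    - [0, 0, -0.28, 1, 0.4, 0, -1]

```text
clock: 3.72
eef_pos: [355.0, 190.8, 256.0]
tcp_rot: [-3.141, -0.0, 2.827]
contact_force: [-0.0, -0.3, 0.1]
opening: 0.999
grasp_force: 0.0
```

```bash
python3 - <<'E'
from h import *
s=r.sense();print(s['qpos'].round(3))
print(rows([400,355,270],[np.pi,0,3.497]))
E
```

```text
[ 0.49  -0.034  2.044 -0.     1.132 -0.766]
(array([-2.000e-04, -1.000e-04, -2.134e-01]), array([ 0.0321,  0.6802, -0.0562]))
```

Emit:
carry_out:
  series:
    - [0, 0, -0.213, 0.03, 0.68, -0.06, 1]
    - [0, 0, -0.213, 0.03, 0.68, -0.06, 1]
    - [0, 0, -0.213, 0.03, 0.68, -0.06, 1]
    - [0, 0, -0.213, 0.03, 0.68, -0.06, 1]
    - [0, 0, -0.213, 0.03, 0.68, -0.06, 1]
    - [0, 0, -0.213, 0.03, 0.68, -0.06, 1]

```text
clock: 4.47
eef_pos: [399.7, 353.5, 271.2]
tcp_rot: [-3.141, -0.0, -2.791]
contact_force: [0.8, 0.6, 0.1]
opening: -0.003
grasp_force: 0.0
```

```bash
python3 - <<'E'
from h import *
s=r.sense();print(s['qpos'].round(3),s['eef_pos'],s['tcp_rot'],s['opening'])
c=cal("wrist");im=r.grab_frame("wrist");cv2.imwrite("pics/w1.png",im[:,:,::-1]);np.save("w1.npy",c[2])
for l,z in(("press",8),("plate",31),("bed",15),("nut_grip",113),("handle",128),("vial",26),("reagent_bottle",60)):
    d=seg("wrist",l)
    if d: row,col=d["position"];print(l,round(d["score"],2),np.round((row,col)),onplane(c,col,row,z).round(1))
E
```

```text
[ 0.721  0.173  1.783 -0.     1.186 -1.2  ] [399.71561587 353.45742083 271.17325766] [-3.14119186e+00 -3.54268968e-04 -2.79056362e+00] -0.0029300144070189627
press 0.59 [189. 319.] [431.2 368.1   8. ]
plate 0.97 [122. 321.] [356.3 342.3  31. ]
bed 0.84 [ 92. 322.] [327.5 332.8  15. ]
nut_grip 0.83 [203. 321.] [416.  363.5 113. ]
handle 0.76 [226. 389.] [410.5 423.3 128. ]
vial 0.67 [178. 118.] [492.3 150.6  26. ]
reagent_bottle 0.65 [311. 450.] [502.1 552.7  60. ]
```

View pics/w1.png

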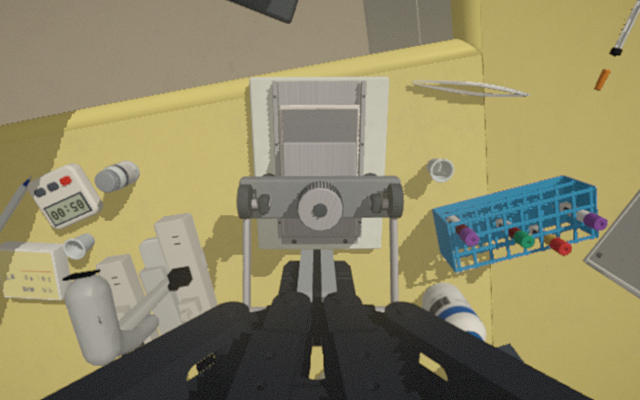

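```bash
python3 - <<'E'
from h import *
from scipy.optimize import least_squares
K,D,_=cal("wrist");c=(K,D,np.load("w1.npy"))
im=cv2.imread("pics/w1.png")
cv2.imwrite("pics/w1c.png",cv2.resize(im[60:260,225:420],None,fx=3,fy=3,interpolation=cv2.INTER_CUBIC))
o=np.array([[-115,-75,8],[-115,75,8],[85,-75,8],[85,75,8],[0,0,113]],float)
px=np.array([[250,79],[388,76],[259,248],[381,248],[321,209]],float)
def P(p,o): 
    a=R.from_euler('z',p[2]).apply(o); a[:,:2]+=p[:2]; return proj(c,a)
f=least_squares(lambda p:(P(p,o)-px).ravel(),[422,364,.355]);print(f.x,(P(f.x,o)-px).round(1).tolist())
Ri=R.from_euler('z',-f.x[2])
for p in((279,106),(358,104),(318,105)):
    w=onplane(c,*p,31);print("plate front",Ri.apply(w-[*f.x[:2],0]).round(1))
E
```

```text
[4.21879624e+02 3.65311281e+02 3.61659756e-01] [[-1.0, -1.3], [0.9, 0.2], [0.5, 0.7], [0.1, -0.4], [-0.4, 0.8]]
plate front [-86.  -41.6  31. ]
plate front [-87.2  40.   31. ]
plate front [-86.6  -1.3  31. ]
```

View pics/w1c.png

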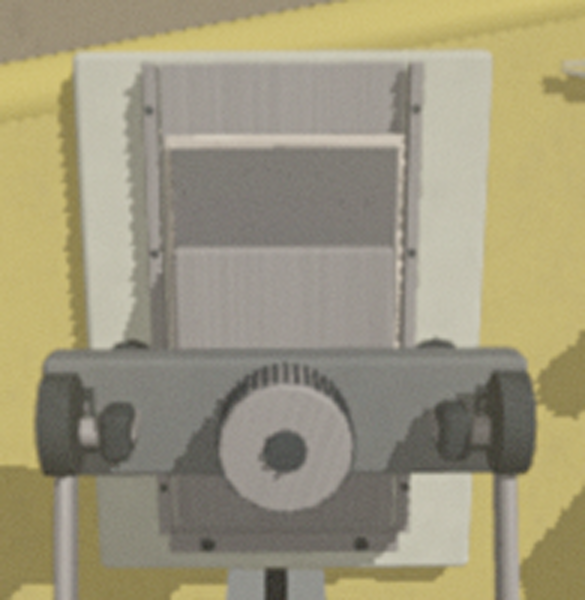

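Emit:
carry_out:
  series:
    - [0, 0, 0, 0.36, 0.012, 0.1, 1]
    - [0, 0, 0, 0.36, 0.012, 0.3, 1]
    - [0, 0, 0, 0.36, 0.012, 0.55, 1]
    - [0, 0, 0, 0.36, 0.012, 0.8, 1]
    - [0, 0, 0, 0.36, 0.012, 0.95, 1]
    - [0, 0, 0, 0.36, 0.012, 0.992, 1]
    - [0, 0, 0, 0.34, 0.012, 0.992, 1]

```text
clock: 5.75
eef_pos: [318.3, 328.4, 23.5]
tcp_rot: [-3.141, -0.001, -2.784]
contact_force: [-0.3, 0.4, 0.4]
opening: -0.001
grasp_force: 0.0
```

```bash
cat >> h.py <<'E'
O=np.array([422,365,0.]);YAW=0.355
RC=R.from_euler('z',YAW)
def cl():
    s=r.sense(); return np.r_[RC.inv().apply(s['eef_pos']-O).round(1), RC.inv().apply(s['contact_force']).round(2), s['wrist_torque'].round(2), round(s['clock'],2)]
E
python3 -c "from h import *;print(cl())"
```

```text
[-1.10e+02  1.70e+00  2.35e+01 -1.00e-01  4.70e-01  4.10e-01  2.00e-02
  2.00e-02 -2.00e-02  5.75e+00]
```

Emit:
carry_out:
  series:
    - [0, 0, 0, -0.016, -0.006, 0, 1]
    - [0, 0, 0, -0.032, -0.006, 0, 1]
    - [0, 0, 0, -0.048, -0.006, 0, 1]
    - [0, 0, 0, -0.064, -0.006, 0, 1]
    - [0, 0, 0, -0.08, -0.006, 0, 1]
    - [0, 0, 0, -0.094, -0.006, 0, 1]
    - [0, 0, 0, -0.106, -0.006, 0, 1]
    - [0, 0, 0, -0.112, -0.006, 0, 1]

```text
clock: 6.75
eef_pos: [345.2, 336.7, 23.2]
tcp_rot: [3.142, 0.0, -2.784]
contact_force: [-3.0, -0.8, 0.7]
opening: -0.004
grasp_force: 0.9
```

```bash
python3 -c "from h import *;print(cl())"
```

```text
[-8.18e+01  2.00e-01  2.32e+01 -3.10e+00  3.00e-01  6.60e-01 -1.80e-01
  2.80e-01 -1.00e-02  6.75e+00]
```

Emit:
carry_out:
  series:
    - [0, 0, 0, -0.006, 0, 0, 1]
    - [0, 0, 0, -0.012, 0, 0, 1]
    - [0, 0, 0, -0.018, 0, 0, 1]
    - [0, 0, 0, -0.02, 0, 0, 1]

```text
clock: 7.25
eef_pos: [349.8, 338.5, 23.3]
tcp_rot: [3.142, 0.0, -2.784]
contact_force: [-1.5, -0.4, -0.2]
opening: -0.001
grasp_force: 0.6
```

```bash
python3 -c "from h import *;print(cl())"
```

```text
[-7.69e+01  2.00e-01  2.33e+01 -1.55e+00  1.40e-01 -2.50e-01 -7.00e-02
  1.30e-01  1.00e-02  7.25e+00]
```

Emit:
carry_out:
  series:
    - [0, 0, 0, -0.004, 0, 0, 1]
    - [0, 0, 0, -0.008, 0, 0, 1]

```text
clock: 7.5
eef_pos: [351.6, 339.2, 23.3]
tcp_rot: [3.142, 0.0, -2.784]
contact_force: [-0.9, -0.4, -0.2]
opening: 0.001
grasp_force: 0.5
```

Emit:
carry_out:
  series:
    - [0, 0, 0, -0.003, 0, 0, 1]
    - [0, 0, 0, -0.006, 0, 0, 1]

```text
clock: 7.75
eef_pos: [352.9, 339.6, 23.3]
tcp_rot: [-3.142, -0.0, -2.784]
contact_force: [-3.6, 0.0, 1.2]
opening: 0.001
grasp_force: 1.7
```

Emit:
carry_out:
  series:
    - [0, 0, 0, -0.003, 0, 0, 1]
    - [0, 0, 0, -0.006, 0, 0, 1]

```text
clock: 8.0
eef_pos: [353.0, 339.5, 23.1]
tcp_rot: [-3.141, -0.003, -2.784]
contact_force: [-9.1, -0.4, 7.0]
opening: -0.006
grasp_force: 4.5
```

Emit:
carry_out:
  series:
    - [0, 0, 0, -0.003, 0, 0, 1]
    - [0, 0, 0, -0.005, 0, 0, 1]

```text
clock: 8.25
eef_pos: [353.1, 339.3, 23.0]
tcp_rot: [-3.141, -0.005, -2.784]
contact_force: [-13.4, -1.0, 8.7]
opening: 0.001
grasp_force: 6.3
```

Emit:
carry_out:
  series:
    - [0, 0, 0, 0.06, 0, 0, 1]
    - [0, 0, 0.05, 0.06, 0, -0.15, 1]
    - [0, 0, 0.1, 0.06, 0, -0.35, 0.5]
    - [0, 0, 0.15, 0.06, 0, -0.55, 0]
    - [0, 0, 0.2, 0.06, 0, -0.65, -0.5]
    - [0, 0, 0.25, -0.1, 0, -0.65, -1]
    - [0, 0, 0.3, -0.285, 0, -0.65, -1]
    - [0, 0, 0.35, -0.285, 0, -0.65, -1]

```text
clock: 9.25
eef_pos: [425.1, 366.7, 186.0]
tcp_rot: [3.138, 0.001, 2.394]
contact_force: [-0.3, 0.1, -0.9]
opening: 0.996
grasp_force: 0.0
```

Emit:
carry_out:
  series:
    - [0, 0, 0.05, 0, 0, 0, -1]
    - [0, 0, 0.1, 0, 0, 0, -1]
    - [0, 0, 0.15, 0, 0, 0, -1]
    - [0, 0, 0.2, 0, 0, 0, -1]
    - [0, 0, 0.25, 0, 0, 0, -1]
    - [0, 0, 0.28, 0, 0, 0, -1]

```text
clock: 10.0
eef_pos: [422.2, 365.5, 185.8]
tcp_rot: [3.141, -0.0, 1.516]
contact_force: [-0.7, 0.3, -1.1]
opening: 1.001
grasp_force: 0.0
```

```bash
python3 - <<'E'
from h import *
s=r.sense();print(cl(),s['tcp_rot'],s['qpos'].round(2))
c=cal("wrist");im=r.grab_frame("wrist");cv2.imwrite("pics/w2.png",im[:,:,::-1])
print(RC.inv().apply(c[2][:3,3]-O))
for l,z in(("nut_grip",102),("plate",31),("handle",128)):
    d=seg("wrist",l)
    if d:
        row,col=d["position"];print(l,round(d["score"],2),np.round((row,col)),RC.inv().apply(onplane(c,col,row,z)-O).round(1))
E
```

```text
[ 4.000e-01  4.000e-01  1.858e+02 -5.900e-01  5.200e-01 -1.100e+00
  1.000e-02 -4.000e-02 -1.000e-02  1.000e+01] [ 3.14067240e+00 -4.32400089e-04  1.51629882e+00] [ 0.71  0.3   1.82 -0.    1.02  0.77]
[ 28.63862315  68.89920053 328.86568484]
nut_grip 0.73 [205. 317.] [  0.7   2.2 102. ]
plate 0.7 [153. 368.] [49.1  5.9 31. ]
```

View pics/w2.png

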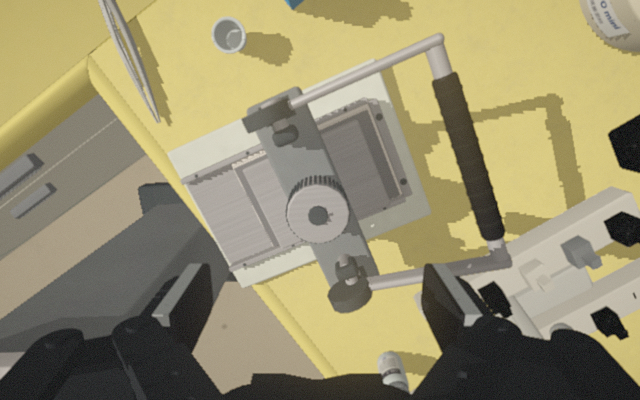

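```bash
python3 - <<'E'
from h import *
c=cal("wrist")
print(RC.inv().apply(onplane(c,318,214.5,113)-O), proj(c,O+[0,0,113]))
# handle bar midpoint
for p in((440,75),(490,238)): print(RC.inv().apply(onplane(c,*p,128)-O))
E
```

```text
[ -0.13054556  -0.62901884 113.        ] [[317.80203054 213.56268435]]
[ 91.985915    50.87659543 128.        ]
[ 91.9870456  -50.70250043 128.        ]
```

Emit:
carry_out:
  series:
    - [0, 0, 0, 0, 0, 0.2, -1]
    - [0, 0, 0, 0, 0, 0.36, -1]
    - [0, 0, 0, 0, 0, 0.402, -1]
    - [0, 0, 0, 0, 0, 0.402, 1]
    - [0, 0, 0, 0, 0, 0.402, 1]
    - [0, 0, 0, 0, 0, 0.402, 1]
    - [0, 0, 0, 0, 0, 0.402, 1]
  force: 70

```text
clock: 11.08
eef_pos: [423.0, 366.3, 86.6]
tcp_rot: [3.14, -0.002, 1.52]
contact_force: [-0.8, 0.8, 4.9]
opening: 0.446
grasp_force: 71.1
```

Emit:
carry_out:
  series:
    - [0, 0, -0.05, 0, 0, 0, 1]
    - [0, 0, -0.1, 0, 0, 0, 1]
    - [0, 0, -0.15, 0, 0, 0, 1]
    - [0, 0, -0.2, 0, 0, 0, 1]
    - [0, 0, -0.25, 0, 0, 0, 1]
    - [0, 0, -0.3, 0, 0, 0, 1]
    - [0, 0, -0.35, 0, 0, 0, 1]
    - [0, 0, -0.4, 0, 0, 0, 1]

```text
clock: 12.08
eef_pos: [421.7, 365.4, 85.9]
tcp_rot: [-3.141, -0.001, 2.781]
contact_force: [-5.0, -1.5, 4.9]
opening: 0.447
grasp_force: 71.3
```

Emit:
carry_out:
  series:
    - [0, 0, -0.05, 0, 0, 0, 1]
    - [0, 0, -0.1, 0, 0, 0, 1]
    - [0, 0, -0.15, 0, 0, 0, 1]
    - [0, 0, -0.2, 0, 0, 0, 1]
    - [0, 0, -0.25, 0, 0, 0, 1]
    - [0, 0, -0.3, 0, 0, 0, 1]
    - [0, 0, -0.33, 0, 0, 0, 1]
    - [0, 0, -0.33, 0, 0, 0, 1]

```text
clock: 13.08
eef_pos: [421.8, 364.2, 85.6]
tcp_rot: [-3.14, -0.002, -2.468]
contact_force: [-1.3, -6.6, 5.6]
opening: 0.445
grasp_force: 71.5
```

```bash
python3 -c "from h import *;print(cl());s=r.sense();print(s['tcp_rot'],s['qpos'].round(2),s['opening'])"
```

```text
[-0.4  -0.7  85.6  -3.57 -5.77  5.64 -0.99  0.21  0.35 13.07]
[-3.14048847e+00 -2.13017017e-03 -2.46775043e+00] [ 0.71  0.43  1.89 -0.    0.82 -1.53] 0.4452645977606176
```

Emit:
carry_out:
  series:
    - [0, 0, 0, 0, 0, 0, -0.4]
    - [0, 0, 0, 0, 0, 0, -0.4]
    - [0, 0, 0, 0, 0, 0, -0.4]
    - [0, 0, 0, 0, 0, -0.2, -0.4]
    - [0, 0, 0.05, 0, 0, -0.4, -0.4]
    - [0, 0, 0.1, 0, 0, -0.5, -0.2]
    - [0, 0, 0.16, 0, 0, -0.5, 0]
    - [0, 0, 0.22, 0, 0, -0.5, 0.2]

```text
clock: 14.08
eef_pos: [422.4, 365.8, 210.9]
tcp_rot: [3.141, 0.001, 3.118]
contact_force: [1.0, -1.1, -0.9]
opening: 0.402
grasp_force: 0.0
```

Emit:
carry_out:
  series:
    - [0, 0, 0.055, 0, 0, 0, 0.4]
    - [0, 0, 0.11, 0, 0, 0, 0.4]
    - [0, 0, 0.165, 0, 0, 0, 0.4]
    - [0, 0, 0.22, 0, 0, 0, 0.4]
    - [0, 0, 0.275, 0, 0, 0, 0.4]
    - [0, 0, 0.33, 0, 0, 0, 0.4]
    - [0, 0, 0.38, 0, 0, 0, 0.4]

```text
clock: 14.95
eef_pos: [422.3, 365.7, 210.3]
tcp_rot: [3.142, -0.0, 1.925]
contact_force: [0.6, -0.3, -0.6]
opening: 0.301
grasp_force: 0.0
```

```bash
cat >> h.py <<'E'
T0=np.radians(70)
def pose(q,al,back=0,out=0):
    "cage pose: lever angle, tilt deg, TCP forward offset, outward (withdrawn along tool) offset"
    al=np.radians(al);t=T0-q
    a=np.array([-np.sin(al),0,-np.cos(al)]);y=np.array([np.cos(al),0,-np.sin(al)])
    p=np.array([100*np.sin(t),0,94+100*np.cos(t)])+(19-out)*a+back*y
    return O+RC.apply(p),RC*R.from_euler('y',al)*R.from_euler('xyz',[np.pi,0,np.pi/2])
def go(lst,s=None):
    s=s or r.sense();A=R.from_euler('xyz',s['tcp_rot'])
    for k in lst:
        p,B=pose(*k);print(k,np.round(np.r_[(A.inv()*B).as_rotvec()/np.pi,A.inv().apply(p-s['eef_pos'])/250],3).tolist())
E
python3 -c "
from h import *
s=r.sense();print(cl(),s['tcp_rot'],s['opening'],s['qpos'].round(2));go([(0,25,0,90),(0,25,0,40),(0,25,0,0)])"
```

```text
[ 5.000e-01  5.000e-01  2.103e+02  4.800e-01 -5.400e-01 -5.800e-01
  2.000e-02 -5.000e-02  0.000e+00  1.495e+01] [ 3.14151892e+00 -8.73582228e-05  1.92533879e+00] 0.3009956498823095 [0.71 0.27 1.8  0.   1.07 0.36]
(0, 25, 0, 90) [0.139, -0.0, -0.0, -0.002, 0.494, 0.071]
(0, 25, 0, 40) [0.139, -0.0, -0.0, -0.002, 0.409, 0.252]
(0, 25, 0, 0) [0.139, -0.0, -0.0, -0.002, 0.342, 0.397]
```

Emit:
carry_out:
  series:
    - [0.05, 0, 0, -0.002, 0.25, 0, 0.4]
    - [0.1, 0, 0, -0.002, 0.49, 0.03, 0.4]
    - [0.139, 0, 0, -0.002, 0.494, 0.071, 0.4]
    - [0.139, 0, 0, -0.002, 0.494, 0.071, 0.4]

```text
clock: 15.45
eef_pos: [538.6, 408.0, 187.9]
tcp_rot: [-2.699, 0.001, 1.929]
contact_force: [-0.6, -0.9, -0.4]
opening: 0.3
grasp_force: 0.0
```

```bash
python3 - <<'E'
from h import *
print(cl());c=cal("wrist");im=r.grab_frame("wrist");cv2.imwrite("pics/w3.png",im[:,:,::-1])
print(proj(c,O+RC.apply(np.array([[94,50,128],[94,-50,128],[-64,0,23],[-64,42,31],[-64,-42,31]]))).round())
go([(0,25,0,40),(0,25,0,0)])
E
```

```text
[ 1.243e+02 -2.000e-01  1.879e+02 -9.200e-01 -6.200e-01 -4.000e-01
  3.000e-02 -2.000e-01  1.000e-02  1.545e+01]
[[316. 134.]
 [316. 287.]
 [223. 164.]
 [215. 124.]
 [221. 204.]]
(0, 25, 0, 40) [-0.001, 0.001, 0.001, -0.0, -0.003, 0.191]
(0, 25, 0, 0) [-0.001, 0.001, 0.001, 0.0, -0.003, 0.351]
```

View pics/w3.png

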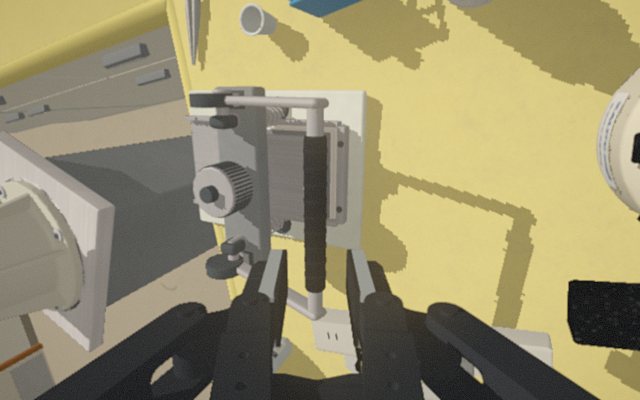

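Emit:
carry_out:
  series:
    - [0, 0, 0, 0, -0.003, 0.15, 0.4]
    - [0, 0, 0, 0, -0.003, 0.28, 0.4]
    - [0, 0, 0, 0, -0.003, 0.351, 0.4]
    - [0, 0, 0, 0, -0.003, 0.351, 0.5]
    - [0, 0, 0, 0, -0.003, 0.351, 0.56]

```text
clock: 16.12
eef_pos: [503.5, 396.0, 115.1]
tcp_rot: [-2.708, -0.001, 1.931]
contact_force: [0.0, 0.2, 0.1]
opening: 0.223
grasp_force: 0.0
```

```bash
python3 - <<'E'
from h import *
print(cl(),r.sense()['opening']);go([(q,25-15*q/.6) for q in np.arange(.1,.7,.1)])
E
```

```text
[ 8.720e+01  7.000e-01  1.151e+02  1.100e-01  2.200e-01  8.000e-02
  8.000e-02 -2.000e-01 -6.000e-02  1.612e+01] 0.2233241822921983
(np.float64(0.1), np.float64(22.5)) [-0.013, 0.0, 0.002, -0.003, -0.024, -0.01]
(np.float64(0.2), np.float64(20.0)) [-0.027, 0.0, 0.002, -0.003, -0.053, -0.034]
(np.float64(0.30000000000000004), np.float64(17.5)) [-0.041, 0.0, 0.002, -0.003, -0.084, -0.055]
(np.float64(0.4), np.float64(15.0)) [-0.055, 0.0, 0.002, -0.002, -0.117, -0.072]
(np.float64(0.5), np.float64(12.5)) [-0.069, 0.0, 0.002, -0.002, -0.151, -0.086]
(np.float64(0.6), np.float64(10.0)) [-0.082, 0.0, 0.002, -0.002, -0.187, -0.096]
```

Emit:
carry_out:
  series:
    - [0, 0, 0, 0, 0, 0, 0.56]
    - [0, 0, 0, 0, 0, 0, 0.56]

```text
clock: 16.38
eef_pos: [503.2, 395.5, 113.9]
tcp_rot: [-2.706, -0.0, 1.931]
contact_force: [0.1, 0.7, -0.3]
opening: 0.22
grasp_force: 0.0
```

```bash
python3 - <<'E'
from h import *
s=r.sense();print(cl(),s['qpos'].round(3),s['qvel'].round(3),s['tcp_rot'],s['opening']);p,B=pose(0,25);print(RC.inv().apply(p-O))
go([(q,25-15*q/.6) for q in np.arange(.1,.7,.1)])
E
```

```text
[ 8.680e+01  4.000e-01  1.139e+02  3.900e-01  6.200e-01 -3.200e-01
 -2.000e-02 -2.500e-01  0.000e+00  1.638e+01] [0.608 0.727 1.358 0.105 1.481 0.216] [-0.001  0.004  0.007  0.001 -0.002 -0.002] [-2.70607898e+00 -2.78301667e-04  1.93057603e+00] 0.21972513352271694
[ 8.59395151e+01 -4.07124028e-15  1.10982166e+02]
(np.float64(0.1), np.float64(22.5)) [-0.014, 0.001, 0.001, -0.001, -0.024, -0.015]
(np.float64(0.2), np.float64(20.0)) [-0.028, 0.0, 0.001, -0.001, -0.053, -0.039]
(np.float64(0.30000000000000004), np.float64(17.5)) [-0.041, 0.0, 0.001, -0.001, -0.084, -0.06]
(np.float64(0.4), np.float64(15.0)) [-0.055, 0.0, 0.001, -0.001, -0.117, -0.077]
(np.float64(0.5), np.float64(12.5)) [-0.069, 0.0, 0.001, -0.001, -0.152, -0.091]
(np.float64(0.6), np.float64(10.0)) [-0.083, 0.0, 0.001, -0.001, -0.187, -0.101]
```

Emit:
carry_out:
  series:
    - [-0.014, 0, 0.001, 0, -0.024, -0.008, 0.56]
    - [-0.028, 0, 0.001, 0, -0.053, -0.032, 0.56]
    - [-0.041, 0, 0.001, 0, -0.084, -0.054, 0.56]
    - [-0.055, 0, 0.001, 0, -0.117, -0.072, 0.56]
    - [-0.069, 0, 0.001, 0, -0.152, -0.086, 0.56]
    - [-0.083, 0, 0.001, 0, -0.187, -0.096, 0.56]
    - [-0.083, 0, 0.001, 0, -0.187, -0.096, 0.56]

```text
clock: 17.25
eef_pos: [472.3, 384.0, 156.0]
tcp_rot: [-2.967, 0.001, 1.928]
contact_force: [-0.2, -0.5, 0.1]
opening: 0.222
grasp_force: 0.0
```

```bash
cat >> h.py <<'E'
def meas(al_read=True):
    "average state over 4 reads; estimate bar from TCP: grasp point, +2 mm back along tool y (18.7 mm gap)"
    v=[]
    for i in range(4): r.grab_frame("wrist"); v.append(cl())
    v=np.mean(v,0); s=r.sense(); A=(RC.inv()*R.from_euler('xyz',s['tcp_rot'])).as_matrix()
    g=v[:3]-19*A[:,2]+(s['opening']*85/2-7)*A[:,1]
    d=g-[0,0,94]; t=np.arctan2(d[0],d[2]); tan=np.array([-np.cos(t),0,np.sin(t)])
    print("q",round(T0-t,3),"rad",round(np.hypot(d[0],d[2]),1),"Ftan",round(-v[3:6]@tan,2),"F",v[3:6].round(2),"tq",RC.inv().apply(v[6:9]).round(3),"open",round(s['opening'],3),"t",v[9].round(2))
E
python3 - <<'E'
from h import *
meas();go([(q,15-q*15/1.22) for q in np.arange(.66,1,.06)])
r.grab_frame("side");d=seg("side","handle");print(d["position"] if d else 0, proj(cal("side"),O+RC.apply(np.array([[100*np.sin(T0-q),0,94+100*np.cos(T0-q)] for q in(0,.6)]))))
E
```

```text
q 0.573 rad 99.4 Ftan 0.69 F [ 1.31 -0.27  0.58] tq [ 0.027 -0.237  0.012] open 0.222 t 17.38
(np.float64(0.66), np.float64(6.885245901639344)) [-0.018, 0.0, 0.0, -0.001, -0.017, -0.018]
(np.float64(0.72), np.float64(6.147540983606557)) [-0.022, 0.0, 0.0, -0.001, -0.039, -0.027]
(np.float64(0.7799999999999999), np.float64(5.409836065573771)) [-0.026, 0.0, 0.0, -0.001, -0.061, -0.034]
(np.float64(0.8399999999999999), np.float64(4.672131147540986)) [-0.03, 0.0, 0.0, -0.001, -0.083, -0.039]
(np.float64(0.8999999999999998), np.float64(3.9344262295081993)) [-0.034, 0.0, 0.001, -0.001, -0.106, -0.044]
(np.float64(0.9599999999999997), np.float64(3.1967213114754127)) [-0.038, 0.0, 0.001, -0.001, -0.129, -0.047]
[242.6, 307.2] [[314.27325899 230.68306745]
 [304.28420777 221.09318356]]
```

Emit:
carry_out:
  series:
    - [-0.018, 0, 0, 0, -0.017, -0.018, 0.56]
    - [-0.022, 0, 0, 0, -0.039, -0.027, 0.56]
    - [-0.026, 0, 0, 0, -0.061, -0.034, 0.56]
    - [-0.03, 0, 0, 0, -0.083, -0.039, 0.56]
    - [-0.034, 0, 0.001, 0, -0.106, -0.044, 0.56]
    - [-0.034, 0, 0.001, 0, -0.106, -0.044, 0.56]

```text
clock: 18.3
eef_pos: [449.2, 375.3, 170.5]
tcp_rot: [-3.072, 0.001, 1.925]
contact_force: [0.6, -0.3, -0.1]
opening: 0.221
grasp_force: 0.2
```

```bash
python3 - <<'E'
from h import *
meas();go([(q,0) for q in np.arange(.96,1.4,.06)])
E
```

```text
q 0.885 rad 100.7 Ftan 0.33 F [0.43 0.33 0.23] tq [ 0.003 -0.1   -0.032] open 0.22 t 18.42
(np.float64(0.96), 0) [-0.022, 0.0, -0.0, -0.001, -0.016, -0.004]
(np.float64(1.02), 0) [-0.022, 0.0, -0.0, -0.001, -0.04, -0.008]
(np.float64(1.08), 0) [-0.022, 0.0, -0.0, -0.001, -0.064, -0.011]
(np.float64(1.1400000000000001), 0) [-0.022, 0.0, -0.0, -0.001, -0.088, -0.012]
(np.float64(1.2000000000000002), 0) [-0.022, 0.0, -0.0, -0.001, -0.112, -0.011]
(np.float64(1.2600000000000002), 0) [-0.022, 0.0, -0.0, -0.001, -0.136, -0.01]
(np.float64(1.3200000000000003), 0) [-0.022, 0.0, -0.0, -0.001, -0.159, -0.006]
(np.float64(1.3800000000000003), 0) [-0.022, 0.0, -0.0, -0.001, -0.183, -0.002]
```

Emit:
carry_out:
  series:
    - [-0.022, 0, 0, 0, -0.016, -0.004, 0.56]
    - [-0.022, 0, 0, 0, -0.04, -0.008, 0.56]
    - [-0.022, 0, 0, 0, -0.052, -0.009, 0.56]
    - [-0.022, 0, 0, 0, -0.052, -0.009, 0.56]

```text
clock: 19.0
eef_pos: [437.9, 371.1, 173.5]
tcp_rot: [-3.141, 0.001, 1.925]
contact_force: [-0.8, 0.3, -0.2]
opening: 0.224
grasp_force: 0.2
```

```bash
python3 -c "
from h import *
meas()"
```

```text
q 1.025 rad 100.3 Ftan 0.5 F [ 0.57 -0.16  0.3 ] tq [-0.021 -0.072  0.012] open 0.221 t 19.12
```

Emit:
carry_out:
  series:
    - [0, 0, 0, 0, -0.018, -0.002, 0.56]
    - [0, 0, 0, 0, -0.036, -0.003, 0.56]
    - [0, 0, 0, 0, -0.036, -0.003, 0.56]

```text
clock: 19.58
eef_pos: [428.8, 367.7, 174.2]
tcp_rot: [-3.141, 0.001, 1.925]
contact_force: [0.8, 0.4, -0.3]
opening: 0.219
grasp_force: 0.2
```

```bash
python3 -c "
from h import *
meas();go([(q,0) for q in np.arange(1.2,1.7,.06)])"
```

```text
q 1.121 rad 99.7 Ftan 0.42 F [ 0.42 -0.65 -0.05] tq [-0.038 -0.06   0.035] open 0.218 t 19.7
(np.float64(1.2), 0) [-0.0, 0.0, -0.0, -0.001, -0.023, -0.003]
(np.float64(1.26), 0) [-0.0, 0.0, -0.0, -0.001, -0.047, -0.003]
(np.float64(1.32), 0) [-0.0, 0.0, -0.0, -0.001, -0.071, -0.001]
(np.float64(1.3800000000000001), 0) [-0.0, 0.0, -0.0, -0.001, -0.095, 0.002]
(np.float64(1.4400000000000002), 0) [-0.0, 0.0, -0.0, -0.001, -0.118, 0.006]
(np.float64(1.5000000000000002), 0) [-0.0, 0.0, -0.0, -0.001, -0.142, 0.012]
(np.float64(1.5600000000000003), 0) [-0.0, 0.0, -0.0, -0.001, -0.164, 0.019]
(np.float64(1.6200000000000003), 0) [-0.0, 0.0, -0.0, -0.001, -0.187, 0.028]
(np.float64(1.6800000000000004), 0) [-0.0, 0.0, -0.0, -0.001, -0.209, 0.038]
```

Emit:
carry_out:
  series:
    - [0, 0, 0, 0, -0.023, -0.003, 0.56]
    - [0, 0, 0, 0, -0.043, -0.003, 0.56]
    - [0, 0, 0, 0, -0.043, -0.003, 0.56]

```text
clock: 20.15
eef_pos: [418.8, 364.0, 175.0]
tcp_rot: [-3.141, 0.001, 1.925]
contact_force: [0.5, -0.4, -0.5]
opening: 0.221
grasp_force: 0.1
```

```bash
python3 -c "
from h import *
meas()"
```

```text
q 1.228 rad 100.0 Ftan 0.57 F [ 0.57 -0.03  0.02] tq [-0.017 -0.047 -0.008] open 0.217 t 20.27
```

Emit:
carry_out:
  series:
    - [0, 0, 0, 0, -0.02, 0.001, 0.56]
    - [0, 0, 0, 0, -0.04, 0.003, 0.56]
    - [0, 0, 0, 0, -0.04, 0.003, 0.56]

```text
clock: 20.72
eef_pos: [409.3, 360.4, 174.1]
tcp_rot: [-3.141, 0.002, 1.925]
contact_force: [1.3, -0.3, -0.2]
opening: 0.221
grasp_force: 0.1
```

```bash
python3 -c "
from h import *
meas();go([(q,0) for q in np.arange(1.38,1.7,.06)])"
```

```text
q 1.327 rad 99.7 Ftan 0.35 F [ 0.37 -0.02 -0.17] tq [ 0.016 -0.03  -0.012] open 0.223 t 20.85
(np.float64(1.38), 0) [-0.0, 0.0, -0.0, -0.001, -0.012, 0.002]
(np.float64(1.44), 0) [-0.0, 0.0, -0.0, -0.001, -0.036, 0.006]
(np.float64(1.5), 0) [-0.0, 0.0, -0.0, -0.001, -0.059, 0.012]
(np.float64(1.56), 0) [-0.0, 0.0, -0.0, -0.001, -0.082, 0.019]
(np.float64(1.62), 0) [-0.0, 0.0, -0.0, -0.001, -0.104, 0.028]
(np.float64(1.6800000000000002), 0) [-0.0, 0.0, -0.0, -0.001, -0.126, 0.038]
```

Emit:
carry_out:
  series:
    - [0, 0, 0, 0, -0.02, 0.003, 0.56]
    - [0, 0, 0, 0, -0.044, 0.008, 0.56]
    - [0, 0, 0, 0, -0.044, 0.008, 0.56]

```text
clock: 21.3
eef_pos: [399.1, 356.7, 172.1]
tcp_rot: [-3.141, 0.001, 1.925]
contact_force: [1.2, 1.4, -0.1]
opening: 0.218
grasp_force: 0.6
```

```bash
python3 -c "
from h import *
meas()"
```

```text
q 1.44 rad 99.6 Ftan 0.7 F [ 0.77 -0.36 -0.24] tq [-0.038 -0.167  0.   ] open 0.221 t 21.42
```

Emit:
carry_out:
  series:
    - [0, 0, 0, 0, -0.022, 0.007, 0.56]
    - [0, 0, 0, 0, -0.04, 0.014, 0.56]
    - [0, 0, 0, 0, -0.04, 0.014, 0.56]

```text
clock: 21.88
eef_pos: [389.9, 353.4, 168.6]
tcp_rot: [-3.141, 0.001, 1.925]
contact_force: [1.4, 0.3, -0.2]
opening: 0.218
grasp_force: 0.9
```

```bash
python3 -c "
from h import *
meas();go([(q,0) for q in np.arange(1.56,1.8,.06)])"
```

```text
q 1.546 rad 98.8 Ftan 1.55 F [1.44 0.78 0.57] tq [ 0.074 -0.262  0.   ] open 0.222 t 22.0
(np.float64(1.56), 0) [-0.0, 0.0, -0.0, -0.001, 0.002, -0.003]
(np.float64(1.62), 0) [-0.0, 0.0, -0.0, -0.001, -0.02, 0.006]
(np.float64(1.6800000000000002), 0) [-0.0, 0.0, -0.0, -0.001, -0.042, 0.016]
(np.float64(1.7400000000000002), 0) [-0.0, 0.0, -0.0, -0.001, -0.063, 0.027]
```

Emit:
carry_out:
  series:
    - [0, 0, 0, 0, -0.02, 0.008, 0.56]
    - [0, 0, 0, 0, -0.036, 0.015, 0.56]
    - [0, 0, 0, 0, -0.036, 0.015, 0.56]

```text
clock: 22.45
eef_pos: [381.5, 350.3, 164.9]
tcp_rot: [-3.142, 0.001, 1.925]
contact_force: [2.5, 1.4, 0.4]
opening: 0.216
grasp_force: 1.4
```

```bash
python3 -c "
from h import *
meas();print(r.sense()['grasp_force']);r.grab_frame('wrist');print(r.sense()['grasp_force'])
go([(q,0) for q in np.arange(1.56,0.6,-.12)])"
```

```text
q 1.645 rad 98.6 Ftan 2.64 F [2.24 0.57 1.47] tq [ 0.073 -0.342  0.022] open 0.222 t 22.58
1.0725760459899902
1.0534203797578812
(np.float64(1.56), 0) [-0.0, 0.0, -0.0, -0.001, 0.039, -0.018]
(np.float64(1.44), 0) [-0.0, 0.0, -0.0, -0.001, 0.085, -0.031]
(np.float64(1.3199999999999998), 0) [-0.0, 0.0, -0.0, -0.001, 0.132, -0.039]
(np.float64(1.1999999999999997), 0) [-0.0, 0.0, -0.0, -0.001, 0.18, -0.04]
(np.float64(1.0799999999999996), 0) [-0.0, 0.0, -0.0, -0.001, 0.228, -0.037]
(np.float64(0.9599999999999995), 0) [-0.0, 0.0, -0.0, -0.001, 0.275, -0.027]
(np.float64(0.8399999999999994), 0) [-0.0, 0.0, -0.0, -0.001, 0.321, -0.012]
(np.float64(0.7199999999999993), 0) [-0.0, 0.0, -0.0, -0.0, 0.364, 0.009]
(np.float64(0.5999999999999992), 0) [-0.0, 0.0, -0.0, -0.0, 0.405, 0.034]
```

Emit:
carry_out:
  series:
    - [0, 0, 0, 0, 0.039, -0.018, 0.56]
    - [0, 0, 0, 0, 0.085, -0.031, 0.56]
    - [0, 0, 0, 0, 0.132, -0.039, 0.56]
    - [0, 0, 0, 0, 0.18, -0.04, 0.56]
    - [0, 0, 0, 0, 0.228, -0.037, 0.56]
    - [0, 0, 0, 0, 0.275, -0.027, 0.56]
    - [0, 0, 0, 0, 0.321, -0.012, 0.56]
    - [0, 0, 0, 0, 0.364, 0.009, 0.56]

```text
clock: 23.7
eef_pos: [467.9, 382.1, 162.3]
tcp_rot: [-3.141, 0.001, 1.925]
contact_force: [0.0, 0.4, -0.6]
opening: 0.219
grasp_force: 0.1
```

```bash
python3 -c "
from h import *
meas()
go([(q,20*(1-q/.7)) for q in np.arange(.6,-.1,-.12)]+[(-.02,20,0,45)])"
```

```text
q 0.686 rad 101.3 Ftan 1.4 F [1.88 0.04 0.43] tq [-0.004 -0.284  0.003] open 0.226 t 23.83
(np.float64(0.6), np.float64(2.857142857142856)) [0.016, 0.0, -0.0, -0.0, 0.035, 0.025]
(np.float64(0.48), np.float64(6.285714285714286)) [0.035, 0.0, -0.0, -0.0, 0.068, 0.055]
(np.float64(0.36), np.float64(9.714285714285714)) [0.054, 0.0, -0.0, -0.0, 0.097, 0.089]
(np.float64(0.24), np.float64(13.142857142857142)) [0.073, 0.0, -0.0, -0.0, 0.121, 0.126]
(np.float64(0.12), np.float64(16.57142857142857)) [0.092, 0.0, -0.0, 0.0, 0.141, 0.166]
(np.float64(0.0), np.float64(20.0)) [0.111, 0.0, -0.0, 0.0, 0.156, 0.209]
(-0.02, 20, 0, 45) [0.111, 0.0, -0.0, -0.0, 0.22, 0.047]
```

Emit:
carry_out:
  series:
    - [0.016, 0, 0, 0, 0.035, 0.025, 0.56]
    - [0.035, 0, 0, 0, 0.068, 0.055, 0.56]
    - [0.054, 0, 0, 0, 0.097, 0.089, 0.56]
    - [0.073, 0, 0, 0, 0.121, 0.126, 0.56]
    - [0.092, 0, 0, 0, 0.141, 0.166, 0.56]
    - [0.111, 0, 0, 0, 0.156, 0.209, 0.5]
    - [0.111, 0, 0, 0, 0.162, 0.205, 0.4]
    - [0.111, 0, 0, 0, 0.22, 0.05, 0.4]

```text
clock: 24.9
eef_pos: [516.4, 399.6, 148.2]
tcp_rot: [-2.787, 0.003, 1.925]
contact_force: [1.1, 0.4, 0.0]
opening: 0.298
grasp_force: 0.0
```

```bash
python3 -c "
from h import *
s=r.sense();print(cl(),s['opening'])
A=R.from_euler('xyz',s['tcp_rot']);B=RC*R.from_euler('xyz',[np.pi,0,np.pi/2])
for p in([110,0,210],[0,0,170],[0,0,85.]): print(np.round(np.r_[(A.inv()*B).as_rotvec()/np.pi,A.inv().apply(O+RC.apply(p)-s['eef_pos'])/250],3).tolist())"
```

```text
[ 1.005e+02 -4.000e-01  1.482e+02  1.180e+00 -6.000e-02  0.000e+00
  5.000e-02 -1.800e-01 -3.000e-02  2.490e+01] 0.2977771173561718
[-0.113, 0.001, -0.0, 0.001, -0.05, -0.245]
[-0.113, 0.001, -0.0, 0.001, -0.407, 0.058]
[-0.113, 0.001, -0.0, 0.002, -0.289, 0.377]
```

Emit:
carry_out:
  series:
    - [0, 0, 0, 0, 0, -0.1, 0.4]
    - [-0.03, 0, 0, 0, -0.02, -0.22, 0.2]
    - [-0.08, 0, 0, 0.001, -0.15, -0.15, -0.4]
    - [-0.113, 0, 0, 0.001, -0.3, -0.04, -1]
    - [-0.113, 0.001, 0, 0.001, -0.4, 0.05, -1]
    - [-0.113, 0.001, 0, 0.001, -0.407, 0.058, -1]
    - [-0.113, 0.001, 0, 0.001, -0.407, 0.058, -1]

```text
clock: 25.78
eef_pos: [424.8, 366.9, 172.5]
tcp_rot: [3.133, -0.002, 1.924]
contact_force: [-0.1, 0.5, 0.7]
opening: 1.004
grasp_force: 0.0
```

```bash
python3 -c "
from h import *
s=r.sense();print(cl(),s['opening'],s['tcp_rot'])
A=R.from_euler('xyz',s['tcp_rot']);B=RC*R.from_euler('xyz',[np.pi,0,np.pi/2])
for p in([0,0,85.],): print(np.round(np.r_[(A.inv()*B).as_rotvec()/np.pi,A.inv().apply(O+RC.apply(p)-s['eef_pos'])/250],3).tolist())"
```

```text
[ 3.300e+00  8.000e-01  1.725e+02  1.100e-01  4.800e-01  6.600e-01
 -3.000e-02  0.000e+00 -2.000e-02  2.577e+01] 1.0041575223675523 [ 3.13291855e+00 -2.47585711e-03  1.92445028e+00]
[0.003, -0.001, -0.0, -0.004, -0.016, 0.35]
```

Emit:
carry_out:
  series:
    - [0.002, 0, 0, -0.002, -0.008, 0.2, -1]
    - [0.002, 0, 0, -0.002, -0.008, 0.31, -1]
    - [0.002, 0, 0, -0.002, -0.008, 0.346, -1]
    - [0.002, 0, 0, -0.002, -0.008, 0.346, 1]
    - [0.002, 0, 0, -0.002, -0.008, 0.346, 1]
    - [0.002, 0, 0, -0.002, -0.008, 0.346, 1]
    - [0.002, 0, 0, -0.002, -0.008, 0.346, 1]
  force: 70

```text
clock: 26.65
eef_pos: [422.8, 365.7, 85.8]
tcp_rot: [3.142, -0.002, 1.924]
contact_force: [-4.8, -0.5, 5.4]
opening: 0.448
grasp_force: 71.6
```

```bash
python3 -c "
from h import *
s=r.sense();print(cl(),s['opening'],s['tcp_rot'])"
```

```text
[ 1.000e+00  4.000e-01  8.580e+01 -4.660e+00  1.220e+00  5.380e+00
  0.000e+00  6.500e-01 -6.000e-02  2.665e+01] 0.44765285213442546 [ 3.14156419e+00 -2.25337719e-03  1.92379274e+00]
```

Emit:
carry_out:
  series:
    - [0, 0, 0.05, 0, 0, 0, 1]
    - [0, 0, 0.1, 0, 0, 0, 1]
    - [0, 0, 0.15, 0, 0, 0, 1]
    - [0, 0, 0.204, 0, 0, 0, 1]
    - [0, 0, 0.204, 0, 0, 0, 1]

```text
clock: 27.28
eef_pos: [423.3, 365.7, 85.8]
tcp_rot: [-3.141, -0.002, 1.281]
contact_force: [-2.1, -1.6, 5.2]
opening: 0.444
grasp_force: 71.9
```

```bash
python3 -c "
from h import *
s=r.sense();print(cl(),s['opening'],s['tcp_rot'])"
```

```text
[ 1.4   0.2  85.8  -2.57 -0.79  5.18 -0.32  0.3  -0.39 27.27] 0.44442047452014943 [-3.14107434e+00 -2.12894917e-03  1.28057080e+00]
```

Emit:
carry_out:
  series:
    - [0, 0, 0, 0, 0, 0, -0.4]
    - [0, 0, 0, 0, 0, 0, -0.4]
    - [0, 0, 0, 0, 0, 0, -0.4]
    - [0, 0, 0, 0, 0, -0.2, -0.4]
    - [0, 0, -0.05, 0, 0, -0.4, -0.2]
    - [0, 0, -0.1, 0, 0, -0.5, 0.2]
    - [0, 0, -0.16, 0, 0, -0.5, 0.4]
    - [0, 0, -0.204, 0, 0, -0.5, 0.4]

```text
clock: 28.28
eef_pos: [423.4, 365.4, 210.4]
tcp_rot: [3.141, -0.002, 1.93]
contact_force: [0.4, 0.1, -0.4]
opening: 0.297
grasp_force: 0.0
```

```bash
python3 -c "
from h import *
print(cl(),r.sense()['tcp_rot']);go([(0,25,0,90),(0,25,0,0)])"
```

```text
[ 1.400e+00 -1.000e-01  2.104e+02  3.800e-01 -7.000e-02 -4.500e-01
 -0.000e+00 -2.000e-02  4.000e-02  2.827e+01] [ 3.14051262e+00 -2.05443519e-03  1.92950019e+00]
(0, 25, 0, 90) [0.139, -0.0, 0.001, -0.002, 0.49, 0.072]
(0, 25, 0, 0) [0.139, -0.0, 0.001, -0.002, 0.338, 0.398]
```

Emit:
carry_out:
  series:
    - [0.05, 0, 0, -0.002, 0.24, 0, 0.4]
    - [0.1, 0, 0, -0.002, 0.46, 0.03, 0.4]
    - [0.139, 0, 0, -0.002, 0.49, 0.072, 0.4]
    - [0.139, 0, 0, -0.002, 0.45, 0.16, 0.4]
    - [0.139, 0, 0, -0.002, 0.395, 0.28, 0.4]
    - [0.139, 0, 0, -0.002, 0.34, 0.395, 0.4]
    - [0.139, 0, 0, -0.002, 0.34, 0.395, 0.5]
    - [0.139, 0, 0, -0.002, 0.34, 0.395, 0.56]

```text
clock: 29.28
eef_pos: [504.0, 394.9, 112.2]
tcp_rot: [-2.706, -0.002, 1.924]
contact_force: [-0.5, 0.2, 0.3]
opening: 0.22
grasp_force: 0.0
```

```bash
python3 - <<'E'
from h import *
print(cl(),r.sense()['opening']);go([(q,25-25*q/.7) for q in np.arange(.1,.75,.1)])
E
```

```text
[ 87.2   -0.4  112.2   -0.41   0.4    0.26   0.13  -0.2   -0.    29.27] 0.22012107012114376
(np.float64(0.1), np.float64(21.428571428571427)) [-0.019, -0.001, -0.0, 0.002, -0.028, -0.021]
(np.float64(0.2), np.float64(17.857142857142858)) [-0.039, -0.001, -0.0, 0.002, -0.055, -0.045]
(np.float64(0.30000000000000004), np.float64(14.285714285714283)) [-0.059, -0.001, -0.0, 0.002, -0.085, -0.066]
(np.float64(0.4), np.float64(10.714285714285714)) [-0.079, -0.001, -0.0, 0.002, -0.116, -0.084]
(np.float64(0.5), np.float64(7.142857142857142)) [-0.099, -0.001, -0.0, 0.002, -0.15, -0.098]
(np.float64(0.6), np.float64(3.5714285714285694)) [-0.119, -0.001, -0.0, 0.002, -0.184, -0.109]
(np.float64(0.7000000000000001), np.float64(0.0)) [-0.139, -0.001, -0.0, 0.002, -0.219, -0.117]
```

Emit:
carry_out:
  series:
    - [-0.019, 0, 0, 0.002, -0.028, -0.021, 0.56]
    - [-0.039, 0, 0, 0.002, -0.055, -0.045, 0.56]
    - [-0.059, 0, 0, 0.002, -0.085, -0.066, 0.56]
    - [-0.079, 0, 0, 0.002, -0.116, -0.084, 0.56]
    - [-0.099, 0, 0, 0.002, -0.15, -0.098, 0.56]
    - [-0.119, 0, 0, 0.002, -0.184, -0.109, 0.56]
    - [-0.139, 0, 0, 0.002, -0.219, -0.117, 0.56]

```text
clock: 30.15
eef_pos: [470.1, 383.1, 163.8]
tcp_rot: [3.134, -0.003, 1.924]
contact_force: [1.4, -0.5, 1.8]
opening: 0.22
grasp_force: 0.9
```

```bash
sed -i 's/range(4)/range(8)/; s/over 4/over 8/' h.py; python3 - <<'E'
from h import *
print(cl());go([(q,0) for q in np.arange(.78,1.4,.08)])
E
```

```text
[ 5.140e+01  2.000e-01  1.638e+02  1.130e+00 -9.300e-01  1.810e+00
 -1.000e-01 -3.600e-01 -5.000e-02  3.015e+01]
(np.float64(0.78), 0) [0.002, -0.001, -0.001, -0.001, -0.035, -0.007]
(np.float64(0.86), 0) [0.002, -0.001, -0.001, -0.001, -0.064, -0.02]
(np.float64(0.94), 0) [0.002, -0.001, -0.001, -0.001, -0.094, -0.03]
(np.float64(1.02), 0) [0.002, -0.001, -0.001, -0.001, -0.125, -0.038]
(np.float64(1.0999999999999999), 0) [0.002, -0.001, -0.001, -0.001, -0.157, -0.043]
(np.float64(1.1799999999999997), 0) [0.002, -0.001, -0.001, -0.001, -0.189, -0.046]
(np.float64(1.2599999999999998), 0) [0.002, -0.001, -0.001, -0.001, -0.221, -0.046]
(np.float64(1.3399999999999999), 0) [0.002, -0.001, -0.001, -0.001, -0.253, -0.044]
```

Emit:
carry_out:
  series:
    - [0.001, 0, 0, 0, -0.035, -0.007, 0.56]
    - [0.001, 0, 0, 0, -0.064, -0.02, 0.56]
    - [0.001, 0, 0, 0, -0.094, -0.03, 0.56]
    - [0.001, 0, 0, 0, -0.125, -0.038, 0.56]
    - [0.001, 0, 0, 0, -0.145, -0.042, 0.56]

```text
clock: 30.78
eef_pos: [433.4, 369.1, 171.1]
tcp_rot: [-3.138, -0.002, 1.924]
contact_force: [1.0, -0.9, 1.3]
opening: 0.22
grasp_force: 0.5
```

```bash
python3 -c "
from h import *
meas();go([(q,0) for q in np.arange(1.1,1.5,.05)])"
```

```text
q 1.069 rad 97.2 Ftan 0.48 F [ 0.45  0.03 -0.2 ] tq [-0.016 -0.055  0.008] open 0.221 t 31.0
(np.float64(1.1), 0) [-0.001, -0.001, -0.001, 0.0, -0.003, -0.013]
(np.float64(1.1500000000000001), 0) [-0.001, -0.001, -0.001, 0.0, -0.023, -0.014]
(np.float64(1.2000000000000002), 0) [-0.001, -0.001, -0.001, 0.0, -0.042, -0.015]
(np.float64(1.2500000000000002), 0) [-0.001, -0.001, -0.001, 0.0, -0.062, -0.015]
(np.float64(1.3000000000000003), 0) [-0.001, -0.001, -0.001, 0.0, -0.082, -0.014]
(np.float64(1.3500000000000003), 0) [-0.001, -0.001, -0.001, 0.0, -0.102, -0.012]
(np.float64(1.4000000000000004), 0) [-0.001, -0.001, -0.001, 0.0, -0.122, -0.009]
(np.float64(1.4500000000000004), 0) [-0.001, -0.001, -0.001, 0.0, -0.142, -0.005]
```

Emit:
carry_out:
  series:
    - [0, 0, 0, 0, -0.015, -0.006, 0.56]
    - [0, 0, 0, 0, -0.033, -0.01, 0.56]
    - [0, 0, 0, 0, -0.033, -0.01, 0.56]

```text
clock: 31.55
eef_pos: [425.8, 366.3, 173.9]
tcp_rot: [-3.138, -0.002, 1.924]
contact_force: [0.5, 0.7, -0.3]
opening: 0.22
grasp_force: 0.2
```

```bash
python3 -c "
from h import *
meas()"
```

```text
q 1.15 rad 99.1 Ftan 0.04 F [ 0.05 -0.14  0.18] tq [-0.018 -0.071  0.009] open 0.224 t 31.78
```

Emit:
carry_out:
  series:
    - [0, 0, 0, 0, -0.015, 0, 0.56]
    - [0, 0, 0, 0, -0.032, 0, 0.56]
    - [0, 0, 0, 0, -0.032, 0, 0.56]

```text
clock: 32.33
eef_pos: [418.3, 363.6, 173.9]
tcp_rot: [-3.138, -0.002, 1.924]
contact_force: [0.1, 0.5, 0.4]
opening: 0.22
grasp_force: 0.4
```

```bash
python3 -c "
from h import *
meas()"
```

```text
q 1.233 rad 98.8 Ftan 0.9 F [0.89 0.14 0.29] tq [ 0.013 -0.131  0.009] open 0.222 t 32.55
```

Emit:
carry_out:
  series:
    - [0, 0, 0, 0, -0.015, 0, 0.56]
    - [0, 0, 0, 0, -0.032, 0.004, 0.56]
    - [0, 0, 0, 0, -0.032, 0.004, 0.56]

```text
clock: 33.1
eef_pos: [410.9, 360.9, 172.8]
tcp_rot: [-3.138, -0.002, 1.924]
contact_force: [1.7, 0.2, 1.1]
opening: 0.221
grasp_force: 0.8
```

```bash
python3 -c "
from h import *
meas();go([(q,0) for q in np.arange(1.4,1.7,.05)])"
```

```text
q 1.315 rad 98.2 Ftan 1.54 F [1.45 0.53 1.01] tq [ 0.02  -0.246  0.025] open 0.22 t 33.32
(np.float64(1.4), 0) [-0.001, -0.001, -0.001, 0.0, -0.025, -0.002]
(np.float64(1.45), 0) [-0.001, -0.001, -0.001, 0.0, -0.044, 0.002]
(np.float64(1.5), 0) [-0.001, -0.001, -0.001, -0.0, -0.064, 0.007]
(np.float64(1.55), 0) [-0.001, -0.001, -0.001, -0.0, -0.083, 0.013]
(np.float64(1.6), 0) [-0.001, -0.001, -0.001, -0.0, -0.101, 0.02]
(np.float64(1.6500000000000001), 0) [-0.001, -0.001, -0.001, -0.0, -0.12, 0.028]
(np.float64(1.7000000000000002), 0) [-0.001, -0.001, -0.001, -0.0, -0.138, 0.037]
```

Emit:
carry_out:
  series:
    - [0, 0, 0, 0, -0.015, 0, 0.56]
    - [0, 0, 0, 0, -0.033, 0.001, 0.56]
    - [0, 0, 0, 0, -0.033, 0.001, 0.56]

```text
clock: 33.88
eef_pos: [403.0, 357.9, 172.5]
tcp_rot: [-3.138, -0.002, 1.924]
contact_force: [2.2, 1.0, -2.3]
opening: 0.218
grasp_force: 1.3
```

```bash
python3 -c "
from h import *
meas();go([(q,0) for q in np.arange(1.32,.6,-.12)])"
```

```text
q 1.399 rad 99.1 Ftan 2.49 F [ 2.86  0.13 -1.87] tq [ 0.015 -0.372  0.008] open 0.221 t 34.1
(np.float64(1.32), 0) [-0.001, -0.001, -0.001, 0.0, 0.04, -0.008]
(np.float64(1.2000000000000002), 0) [-0.001, -0.001, -0.001, 0.0, 0.088, -0.01]
(np.float64(1.0800000000000003), 0) [-0.001, -0.001, -0.001, 0.0, 0.136, -0.006]
(np.float64(0.9600000000000004), 0) [-0.001, -0.001, -0.001, 0.0, 0.183, 0.003]
(np.float64(0.8400000000000005), 0) [-0.001, -0.001, -0.001, 0.001, 0.228, 0.018]
(np.float64(0.7200000000000006), 0) [-0.001, -0.001, -0.001, 0.001, 0.272, 0.039]
(np.float64(0.6000000000000008), 0) [-0.001, -0.001, -0.001, 0.001, 0.312, 0.064]
```

Emit:
carry_out:
  series:
    - [0, 0, 0, 0, 0.04, -0.008, 0.56]
    - [0, 0, 0, 0, 0.088, -0.01, 0.56]
    - [0, 0, 0, 0, 0.136, -0.006, 0.56]
    - [0, 0, 0, 0, 0.183, 0.003, 0.56]
    - [0, 0, 0, 0, 0.228, 0.018, 0.56]
    - [0, 0, 0, 0, 0.272, 0.039, 0.56]
    - [0, 0, 0, 0, 0.29, 0.05, 0.56]

```text
clock: 35.15
eef_pos: [472.1, 383.3, 159.2]
tcp_rot: [-3.138, -0.002, 1.924]
contact_force: [0.0, 0.3, 0.5]
opening: 0.218
grasp_force: 0.3
```

```bash
python3 -c "
from h import *
print(cl())
go([(q,20*(1-q/.7)) for q in np.arange(.56,-.1,-.11)]+[(-.02,20,0,45)])"
```

```text
[ 5.330e+01 -2.000e-01  1.592e+02  1.400e-01  2.800e-01  4.700e-01
  2.000e-02 -8.000e-02 -2.000e-02  3.515e+01]
(np.float64(0.56), np.float64(3.999999999999997)) [0.021, -0.001, -0.001, 0.001, 0.027, 0.021]
(np.float64(0.45000000000000007), np.float64(7.14285714285714)) [0.039, -0.001, -0.001, 0.001, 0.056, 0.05]
(np.float64(0.3400000000000001), np.float64(10.285714285714283)) [0.056, -0.001, -0.001, 0.001, 0.082, 0.081]
(np.float64(0.2300000000000001), np.float64(13.428571428571425)) [0.074, -0.001, -0.001, 0.001, 0.104, 0.116]
(np.float64(0.1200000000000001), np.float64(16.57142857142857)) [0.091, -0.001, -0.001, 0.001, 0.122, 0.153]
(np.float64(0.01000000000000012), np.float64(19.71428571428571)) [0.108, -0.001, -0.001, 0.001, 0.136, 0.192]
(-0.02, 20, 0, 45) [0.11, -0.001, -0.001, 0.001, 0.201, 0.033]
```

Emit:
carry_out:
  series:
    - [0.021, 0, 0, 0, 0.027, 0.021, 0.56]
    - [0.039, 0, 0, 0, 0.056, 0.05, 0.56]
    - [0.056, 0, 0, 0, 0.082, 0.081, 0.56]
    - [0.074, 0, 0, 0, 0.104, 0.116, 0.56]
    - [0.091, 0, 0, 0, 0.122, 0.153, 0.56]
    - [0.108, 0, 0, 0, 0.136, 0.192, 0.5]
    - [0.11, 0, 0, 0, 0.14, 0.188, 0.4]
    - [0.11, 0, 0, 0, 0.2, 0.034, 0.4]

```text
clock: 36.15
eef_pos: [516.2, 399.2, 148.9]
tcp_rot: [-2.787, 0.0, 1.924]
contact_force: [1.1, 0.2, 0.5]
opening: 0.304
grasp_force: 0.0
```

Emit:
carry_out:
  series:
    - [0, 0, 0, 0, 0, -0.1, 0.4]
    - [-0.03, 0, 0, 0, -0.02, -0.22, 0.2]
    - [-0.08, 0, 0, 0.001, -0.15, -0.15, -0.4]
    - [-0.111, 0, 0, 0.001, -0.3, -0.04, -1]
    - [-0.111, 0.001, 0, 0.001, -0.4, 0.05, -1]
    - [-0.111, 0.001, 0, 0.001, -0.407, 0.058, -1]
    - [-0.111, 0.001, 0, 0.001, -0.407, 0.058, -1]

```text
clock: 37.02
eef_pos: [424.5, 366.5, 173.3]
tcp_rot: [3.14, -0.005, 1.924]
contact_force: [-0.3, -0.5, 0.4]
opening: 1.002
grasp_force: 0.0
```

```bash
python3 -c "
from h import *
s=r.sense();print(cl(),s['opening'],s['tcp_rot'])
A=R.from_euler('xyz',s['tcp_rot']);B=RC*R.from_euler('xyz',[np.pi,0,np.pi/2])
for p in([0,0,85.],): print(np.round(np.r_[(A.inv()*B).as_rotvec()/np.pi,A.inv().apply(O+RC.apply(p)-s['eef_pos'])/250],3).tolist())"
```

```text
[ 2.900e+00  5.000e-01  1.733e+02 -4.700e-01 -3.100e-01  3.800e-01
  4.000e-02 -2.000e-02 -1.000e-02  3.702e+01] 1.0020263630543316 [ 3.13950249 -0.00549461  1.92377102]
[0.001, -0.002, -0.001, -0.004, -0.012, 0.353]
```

Emit:
carry_out:
  series:
    - [0, 0, 0, -0.002, -0.008, 0.2, -1]
    - [0, 0, 0, -0.002, -0.008, 0.31, -1]
    - [0, 0, 0, -0.002, -0.008, 0.348, -1]
    - [0, 0, 0, -0.002, -0.008, 0.348, 1]
    - [0, 0, 0, -0.002, -0.008, 0.348, 1]
    - [0, 0, 0, -0.002, -0.008, 0.348, 1]
    - [0, 0, 0, -0.002, -0.008, 0.348, 1]
  force: 70

```text
clock: 37.9
eef_pos: [422.7, 365.7, 86.5]
tcp_rot: [3.14, -0.006, 1.924]
contact_force: [0.0, -1.0, 4.8]
opening: 0.449
grasp_force: 71.2
```

Emit:
carry_out:
  series:
    - [0, 0, -0.02, 0, 0, 0, 1]
    - [0, 0, -0.041, 0, 0, 0, 1]
    - [0, 0, -0.041, 0, 0, 0, 1]

```text
clock: 38.28
eef_pos: [422.6, 365.6, 86.3]
tcp_rot: [3.139, -0.005, 2.053]
contact_force: [-0.1, -0.0, 4.8]
opening: 0.447
grasp_force: 71.6
```

```bash
python3 -c "
from h import *
s=r.sense();print(cl(),s['tcp_rot'])"
```

```text
[ 7.000e-01  4.000e-01  8.630e+01 -1.200e-01  3.000e-02  4.770e+00
  3.000e-02  1.200e-01  1.100e-01  3.827e+01] [ 3.13923934 -0.00532103  2.05300719]
```

Emit:
carry_out:
  series:
    - [0, 0, -0.041, 0, 0, 0, -0.4]
    - [0, 0, -0.041, 0, 0, 0, -0.4]
    - [0, 0, -0.041, 0, 0, 0, -0.4]
    - [0, 0, -0.041, 0, 0, -0.2, -0.4]
    - [0, 0, -0.02, 0, 0, -0.4, -0.2]
    - [0, 0, 0, 0, 0, -0.5, 0.2]
    - [0, 0, 0, 0, 0, -0.5, 0.4]

```text
clock: 39.15
eef_pos: [423.2, 365.4, 212.6]
tcp_rot: [3.137, -0.006, 2.051]
contact_force: [0.4, -0.8, -1.4]
opening: 0.298
grasp_force: 0.0
```

```bash
python3 -c "
from h import *
print(cl(),r.sense()['tcp_rot']);go([(0,25,0,90),(0,25,0,0)])"
```

```text
[ 1.300e+00 -0.000e+00  2.126e+02  1.300e-01 -8.700e-01 -1.390e+00
 -4.000e-02  2.000e-02 -2.000e-02  3.915e+01] [ 3.13678122 -0.00574597  2.05052853]
(0, 25, 0, 90) [0.14, 0.007, 0.039, -0.061, 0.487, 0.082]
(0, 25, 0, 0) [0.14, 0.007, 0.039, -0.044, 0.334, 0.408]
```

Emit:
carry_out:
  series:
    - [0.05, 0.002, 0.02, -0.03, 0.24, 0, 0.4]
    - [0.1, 0.005, 0.039, -0.061, 0.46, 0.04, 0.4]
    - [0.139, 0.007, 0.039, -0.061, 0.487, 0.082, 0.4]
    - [0.139, 0.007, 0.039, -0.058, 0.447, 0.17, 0.4]
    - [0.139, 0.007, 0.039, -0.05, 0.392, 0.29, 0.4]
    - [0.139, 0.007, 0.039, -0.044, 0.336, 0.405, 0.4]
    - [0.139, 0.007, 0.039, -0.044, 0.336, 0.405, 0.5]
    - [0.139, 0.007, 0.039, -0.044, 0.336, 0.405, 0.56]

```text
clock: 40.15
eef_pos: [502.1, 394.5, 109.4]
tcp_rot: [-2.705, 0.0, 1.929]
contact_force: [0.1, -0.6, 0.5]
opening: 0.22
grasp_force: 0.0
```

```bash
python3 - <<'E'
from h import *
print(cl(),r.sense()['opening']);go([(q,25-25*q/.7) for q in np.arange(.1,.75,.1)])
E
```

```text
[ 8.540e+01 -2.000e-01  1.094e+02 -9.000e-02 -6.200e-01  4.700e-01
  1.100e-01 -1.900e-01  4.000e-02  4.015e+01] 0.22027013330488848
(np.float64(0.1), np.float64(21.428571428571427)) [-0.02, 0.0, 0.001, 0.001, -0.026, -0.034]
(np.float64(0.2), np.float64(17.857142857142858)) [-0.04, 0.0, 0.001, 0.001, -0.053, -0.058]
(np.float64(0.30000000000000004), np.float64(14.285714285714283)) [-0.06, 0.0, 0.001, 0.001, -0.083, -0.079]
(np.float64(0.4), np.float64(10.714285714285714)) [-0.079, 0.0, 0.001, 0.001, -0.114, -0.097]
(np.float64(0.5), np.float64(7.142857142857142)) [-0.099, 0.0, 0.001, 0.001, -0.148, -0.111]
(np.float64(0.6), np.float64(3.5714285714285694)) [-0.119, 0.0, 0.001, 0.001, -0.182, -0.122]
(np.float64(0.7000000000000001), np.float64(0.0)) [-0.139, 0.0, 0.001, 0.001, -0.217, -0.129]
```

Emit:
carry_out:
  series:
    - [-0.02, 0, 0.001, 0.001, -0.026, -0.034, 0.56]
    - [-0.04, 0, 0.001, 0.001, -0.053, -0.058, 0.56]
    - [-0.06, 0, 0.001, 0.001, -0.083, -0.079, 0.56]
    - [-0.079, 0, 0.001, 0.001, -0.114, -0.097, 0.56]
    - [-0.099, 0, 0.001, 0.001, -0.148, -0.111, 0.56]
    - [-0.119, 0, 0.001, 0.001, -0.182, -0.122, 0.56]
    - [-0.139, 0, 0.001, 0.001, -0.217, -0.129, 0.56]

```text
clock: 41.02
eef_pos: [470.4, 383.2, 164.1]
tcp_rot: [3.134, -0.001, 1.926]
contact_force: [3.0, -0.8, 1.9]
opening: 0.22
grasp_force: 1.2
```

```bash
python3 - <<'E'
from h import *
print(cl());go([(q,0) for q in np.arange(.78,1.3,.08)])
E
```

```text
[ 5.170e+01  3.000e-01  1.641e+02  2.540e+00 -1.780e+00  1.880e+00
  2.000e-02 -4.500e-01  2.000e-02  4.102e+01]
(np.float64(0.78), 0) [0.002, -0.0, -0.0, -0.001, -0.036, -0.006]
(np.float64(0.86), 0) [0.002, -0.0, -0.0, -0.001, -0.065, -0.018]
(np.float64(0.94), 0) [0.002, -0.0, -0.0, -0.001, -0.095, -0.029]
(np.float64(1.02), 0) [0.002, -0.0, -0.0, -0.001, -0.126, -0.037]
(np.float64(1.0999999999999999), 0) [0.002, -0.0, -0.0, -0.001, -0.158, -0.042]
(np.float64(1.1799999999999997), 0) [0.002, -0.0, -0.0, -0.001, -0.19, -0.045]
(np.float64(1.2599999999999998), 0) [0.002, -0.0, -0.0, -0.001, -0.222, -0.045]
```

Emit:
carry_out:
  series:
    - [0.001, 0, 0, 0, -0.036, -0.006, 0.56]
    - [0.001, 0, 0, 0, -0.065, -0.018, 0.56]
    - [0.001, 0, 0, 0, -0.095, -0.029, 0.56]
    - [0.001, 0, 0, 0, -0.126, -0.037, 0.56]
    - [0.001, 0, 0, 0, -0.158, -0.044, 0.56]
    - [0.001, 0, 0, 0, -0.185, -0.048, 0.56]
    - [0.001, 0, 0, 0, -0.185, -0.048, 0.56]

```text
clock: 41.9
eef_pos: [424.2, 365.5, 173.2]
tcp_rot: [-3.137, 0.001, 1.926]
contact_force: [-0.8, 0.5, -0.5]
opening: 0.221
grasp_force: 0.0
```

```bash
python3 -c "
from h import *
meas()"
```

```text
q 1.166 rad 98.3 Ftan 0.39 F [0.41 0.04 0.2 ] tq [-0.007 -0.048  0.011] open 0.222 t 42.12
```

Emit:
carry_out:
  series:
    - [0, 0, 0, 0, -0.02, 0, 0.56]
    - [0, 0, 0, 0, -0.04, 0.001, 0.56]
    - [0, 0, 0, 0, -0.04, 0.001, 0.56]

```text
clock: 42.68
eef_pos: [415.1, 362.3, 173.1]
tcp_rot: [-3.138, 0.001, 1.926]
contact_force: [0.9, 0.5, -1.3]
opening: 0.22
grasp_force: 0.4
```

```bash
python3 -c "
from h import *
meas()"
```

```text
q 1.27 rad 98.2 Ftan 0.86 F [ 0.85 -0.23  0.32] tq [-0.022 -0.127  0.014] open 0.217 t 42.9
```

Emit:
carry_out:
  series:
    - [0, 0, 0, 0, -0.02, 0.002, 0.56]
    - [0, 0, 0, 0, -0.04, 0.004, 0.56]
    - [0, 0, 0, 0, -0.04, 0.004, 0.56]

```text
clock: 43.45
eef_pos: [405.8, 358.9, 172.2]
tcp_rot: [-3.138, 0.001, 1.926]
contact_force: [2.1, 1.1, 0.8]
opening: 0.218
grasp_force: 0.8
```

```bash
python3 -c "
from h import *
meas();go([(q,-(q-1.4)*35/1.3) for q in np.arange(1.5,2.3,.1)])"
```

```text
q 1.37 rad 98.2 Ftan 1.9 F [ 1.78 -0.47  0.94] tq [ 0.013 -0.262  0.014] open 0.223 t 43.68
(np.float64(1.5), np.float64(-2.6923076923076947)) [-0.016, 0.0, 0.0, 0.001, -0.039, 0.004]
(np.float64(1.6), np.float64(-5.3846153846153895)) [-0.031, 0.0, 0.0, 0.001, -0.073, 0.017]
(np.float64(1.7000000000000002), np.float64(-8.076923076923084)) [-0.046, 0.0, 0.0, 0.001, -0.106, 0.033]
(np.float64(1.8000000000000003), np.float64(-10.769230769230779)) [-0.061, 0.0, 0.0, 0.001, -0.137, 0.053]
(np.float64(1.9000000000000004), np.float64(-13.461538461538472)) [-0.076, 0.0, 0.0, 0.001, -0.165, 0.075]
(np.float64(2.0000000000000004), np.float64(-16.153846153846168)) [-0.091, 0.0, 0.0, 0.001, -0.192, 0.101]
(np.float64(2.1000000000000005), np.float64(-18.84615384615386)) [-0.106, 0.0, 0.0, 0.001, -0.215, 0.13]
(np.float64(2.2000000000000006), np.float64(-21.538461538461558)) [-0.121, 0.0, 0.0, 0.001, -0.236, 0.161]
```

Emit:
carry_out:
  series:
    - [-0.016, 0, 0, 0.001, -0.039, 0.003, 0.56]
    - [-0.031, 0, 0, 0.001, -0.073, 0.014, 0.56]
    - [-0.046, 0, 0, 0.001, -0.106, 0.03, 0.56]
    - [-0.061, 0, 0, 0.001, -0.137, 0.05, 0.56]
    - [-0.076, 0, 0, 0.001, -0.165, 0.072, 0.56]
    - [-0.091, 0, 0, 0.001, -0.192, 0.098, 0.56]
    - [-0.106, 0, 0, 0.001, -0.215, 0.127, 0.56]
    - [-0.121, 0, 0, 0.001, -0.236, 0.158, 0.56]

```text
clock: 44.85
eef_pos: [351.7, 339.8, 134.0]
tcp_rot: [2.76, -0.001, 1.926]
contact_force: [10.9, -3.2, 2.2]
opening: 0.222
grasp_force: 4.5
```

```bash
sed -i 's/range(8)/range(3)/' h.py; python3 -c "
from h import *
meas();go([(q,-(q-1.4)*38/1.3) for q in np.arange(2.3,2.79,.08)])"
```

```text
q 2.18 rad 99.4 Ftan 2.66 F [ 6.17  0.21 -1.08] tq [ 0.027 -0.703  0.037] open 0.217 t 44.95
(np.float64(2.3), np.float64(-26.307692307692303)) [-0.026, 0.0, 0.001, -0.001, -0.026, 0.027]
(np.float64(2.38), np.float64(-28.646153846153847)) [-0.039, 0.0, 0.001, -0.001, -0.047, 0.048]
(np.float64(2.46), np.float64(-30.984615384615385)) [-0.052, 0.0, 0.001, -0.001, -0.066, 0.071]
(np.float64(2.54), np.float64(-33.323076923076925)) [-0.065, 0.0, 0.001, -0.001, -0.082, 0.096]
(np.float64(2.62), np.float64(-35.66153846153846)) [-0.078, 0.0, 0.001, -0.001, -0.097, 0.121]
(np.float64(2.7), np.float64(-38.00000000000001)) [-0.091, 0.0, 0.001, -0.001, -0.11, 0.149]
(np.float64(2.7800000000000002), np.float64(-40.338461538461544)) [-0.104, 0.0, 0.001, -0.001, -0.12, 0.177]
```

Emit:
carry_out:
  series:
    - [-0.026, 0, 0, 0, -0.026, 0.027, 0.56]
    - [-0.039, 0, 0, 0, -0.047, 0.048, 0.56]
    - [-0.052, 0, 0, 0, -0.066, 0.071, 0.56]
    - [-0.065, 0, 0, 0, -0.082, 0.096, 0.56]
    - [-0.078, 0, 0, 0, -0.097, 0.121, 0.56]
    - [-0.091, 0, 0, 0, -0.11, 0.147, 0.56]
    - [-0.091, 0, 0, 0, -0.11, 0.147, 0.56]

```text
clock: 45.88
eef_pos: [333.6, 344.5, 128.7]
tcp_rot: [2.534, 0.019, 1.915]
contact_force: [1.3, 0.4, 1.0]
opening: 0.215
grasp_force: 0.0
```

```bash
python3 -c "
from h import *
meas();go([(2.69,-38),(2.75,-40),(2.69,-38,0,80)])"
```

```text
q 2.314 rad 111.3 Ftan 0.49 F [ 0.22 -0.1   0.44] tq [0.003 0.276 0.02 ] open 0.217 t 45.97
(2.69, -38) [-0.018, 0.007, 0.0, -0.041, -0.083, 0.134]
(2.75, -40) [-0.029, 0.007, 0.001, -0.041, -0.095, 0.152]
(2.69, -38, 0, 80) [-0.018, 0.007, 0.0, -0.048, -0.101, -0.186]
```

```bash
python3 -c "
from h import *
s=r.sense();print(s['qpos'].round(3),cl());c=cal('wrist');im=r.grab_frame('wrist');cv2.imwrite('pics/w4.png',im[:,:,::-1])
for q in (0,1.8,2.3,2.69): print(q,proj(c,O+RC.apply(np.array([[100*np.sin(T0-q),y,94+100*np.cos(T0-q)] for y in(-50,50)]))).round().tolist())"
```

```text
[ 1.084  0.169  2.387 -1.295  0.425  1.908] [-8.980e+01  1.100e+01  1.283e+02 -5.000e-02 -1.600e-01  5.900e-01
 -1.100e-01  2.600e-01  3.000e-02  4.602e+01]
0 [[511.0, 270.0], [535.0, 142.0]]
1.8 [[446.0, 410.0], [479.0, 197.0]]
2.3 [[336.0, 391.0], [341.0, 188.0]]
2.69 [[277.0, 355.0], [270.0, 173.0]]
```

View pics/w4.png

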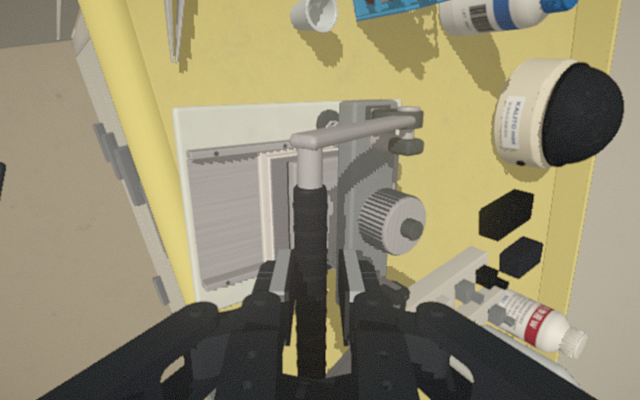

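Emit:
carry_out:
  series:
    - [0, 0, 0, 0, 0, 0, 1]
    - [0, 0, 0, 0, 0, 0, 1]
  force: 25

```text
clock: 46.32
eef_pos: [333.7, 343.7, 127.9]
tcp_rot: [2.536, 0.019, 1.913]
contact_force: [-5.0, -1.1, 2.7]
opening: 0.151
grasp_force: 26.3
```

```bash
python3 -c "
from h import *
meas();s=r.sense();print(s['grasp_force'],s['qpos'].round(3));go([(2.4,-32,0,-3),(2.45,-29,0,-3),(2.5,-26),(2.55,-23),(2.6,-20),(2.65,-18),(2.69,-16),(2.71,-16)])"
```

```text
q 2.341 rad 112.8 Ftan -0.08 F [-5.09  0.99  2.37] tq [0.115 0.771 0.057] open 0.151 t 46.43
26.30352884531021 [ 1.084  0.169  2.388 -1.295  0.424  1.909]
(2.4, -32, 0, -3) [0.015, 0.007, -0.0, -0.041, -0.001, 0.069]
(2.45, -29, 0, -3) [0.032, 0.007, -0.0, -0.041, -0.022, 0.08]
(2.5, -26) [0.048, 0.007, -0.001, -0.041, -0.041, 0.08]
(2.55, -23) [0.065, 0.007, -0.001, -0.041, -0.06, 0.092]
(2.6, -20) [0.082, 0.007, -0.001, -0.04, -0.079, 0.105]
(2.65, -18) [0.093, 0.007, -0.001, -0.04, -0.096, 0.118]
(2.69, -16) [0.104, 0.007, -0.001, -0.04, -0.109, 0.129]
(2.71, -16) [0.104, 0.007, -0.001, -0.04, -0.114, 0.136]
```

```bash
python3 -c "
from h import *
go([(2.37,-32,0,13),(2.42,-29,0,13),(2.47,-26,0,13),(2.52,-23,0,13),(2.57,-20,0,13),(2.62,-18,0,13),(2.67,-16,0,13),(2.71,-16,0,13)])"
```

```text
(2.37, -32, 0, 13) [0.015, 0.007, -0.0, -0.043, 0.012, -0.001]
(2.42, -29, 0, 13) [0.032, 0.007, -0.0, -0.042, -0.006, 0.01]
(2.47, -26, 0, 13) [0.048, 0.007, -0.001, -0.042, -0.024, 0.021]
(2.52, -23, 0, 13) [0.065, 0.007, -0.001, -0.042, -0.041, 0.033]
(2.57, -20, 0, 13) [0.082, 0.007, -0.001, -0.042, -0.057, 0.046]
(2.62, -18, 0, 13) [0.093, 0.007, -0.001, -0.041, -0.072, 0.06]
(2.67, -16, 0, 13) [0.104, 0.007, -0.001, -0.041, -0.087, 0.074]
(2.71, -16, 0, 13) [0.104, 0.007, -0.001, -0.041, -0.097, 0.086]
```

Emit:
carry_out:
  series:
    - [0.015, 0, 0, 0, 0.006, 0.0, 1]
    - [0.032, 0, 0, 0, -0.006, 0.01, 1]
    - [0.048, 0, 0, 0, -0.024, 0.021, 1]
    - [0.065, 0, 0, 0, -0.041, 0.033, 1]

```text
clock: 46.98
eef_pos: [330.6, 342.6, 115.8]
tcp_rot: [2.74, 0.018, 1.913]
contact_force: [2.8, -3.4, 4.2]
opening: 0.143
grasp_force: 27.3
```

```bash
python3 -c "
from h import *
meas();s=r.sense();print(s['grasp_force'],s['qpos'].round(3),s['tcp_rot'],cl()[:3])
go([(2.57,-20,0,13),(2.62,-18,0,13),(2.67,-16,0,13),(2.71,-16,0,13)])"
```

```text
q 2.426 rad 108.4 Ftan 0.62 F [-8.12  3.94  3.78] tq [0.586 1.052 0.363] open 0.152 t 47.07
27.605389952659607 [ 0.978  0.178  2.288 -0.631  0.431  1.18 ] [2.73888483 0.0177916  1.91141229] [-93.3  10.6 115.5]
(2.57, -20, 0, 13) [0.017, 0.007, -0.002, -0.042, -0.016, 0.016]
(2.62, -18, 0, 13) [0.028, 0.007, -0.002, -0.042, -0.028, 0.033]
(2.67, -16, 0, 13) [0.039, 0.007, -0.002, -0.042, -0.039, 0.05]
(2.71, -16, 0, 13) [0.039, 0.007, -0.002, -0.041, -0.047, 0.064]
```

Emit:
carry_out:
  series:
    - [0.017, 0, 0, 0, -0.012, 0.016, 1]
    - [0.028, 0, 0, 0, -0.022, 0.033, 1]
    - [0.039, 0, 0, 0, -0.032, 0.05, 1]
    - [0.039, 0, 0, 0, -0.035, 0.064, 1]
    - [0.039, 0, 0, 0, -0.035, 0.064, 1]

```text
clock: 47.75
eef_pos: [328.3, 341.1, 97.0]
tcp_rot: [2.862, 0.019, 1.912]
contact_force: [-9.6, 3.3, 2.4]
opening: 0.145
grasp_force: 29.3
```

```bash
python3 -c "
from h import *
meas();s=r.sense();print(s['grasp_force'],s['qpos'].round(3),s['tcp_rot'],cl()[:3])
c=cal('wrist');im=r.grab_frame('wrist');cv2.imwrite('pics/w5.png',im[:,:,::-1])
for q in (2.4,2.55,2.69): print(q,proj(c,O+RC.apply(np.array([[100*np.sin(T0-q),y,94+100*np.cos(T0-q)] for y in(-50,50)]))).round().tolist())"
```

```text
q 2.588 rad 104.0 Ftan -0.27 F [-8.37  6.25  1.46] tq [0.928 1.323 0.423] open 0.156 t 47.85
29.249074459075928 [ 0.922  0.229  2.232 -0.367  0.483  0.888] [2.86221245 0.01913707 1.91210395] [-96.2  10.2  97. ]
2.4 [[353.0, 435.0], [361.0, 206.0]]
2.55 [[331.0, 410.0], [333.0, 195.0]]
2.69 [[317.0, 387.0], [315.0, 185.0]]
```

View pics/w5.png

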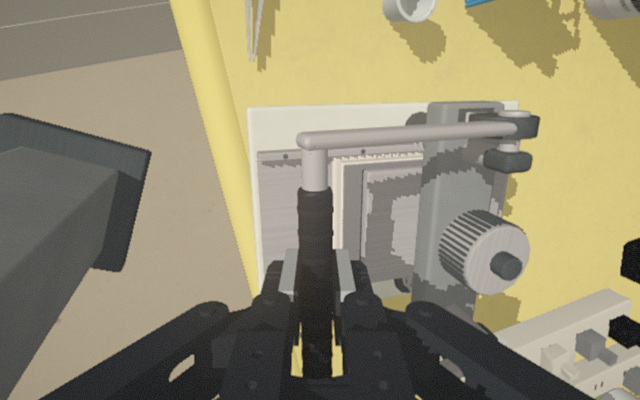

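Emit:
carry_out:
  series:
    - [0, 0, 0, 0, 0.008, 0.012, 1]
    - [0, 0, 0, 0, 0.008, 0.024, 1]
    - [0, 0, 0, 0, 0.008, 0.024, 1]

```text
clock: 48.32
eef_pos: [330.2, 340.3, 91.8]
tcp_rot: [2.865, 0.022, 1.911]
contact_force: [-24.3, -5.9, 25.4]
opening: 0.149
grasp_force: 35.6
```

```bash
python3 -c "
from h import *
meas();d=seg('wrist','handle');c=cal('wrist');print(d and d['position'],proj(c,O+RC.apply(np.array([[100*np.sin(T0-2.69),50,94+100*np.cos(T0-2.69)]]))))
ys,xs=np.nonzero(d['region']) if d else ([],[]);print(np.min(ys),xs[np.argsort(ys)[:40]].mean())"
```

```text
q 2.636 rad 101.8 Ftan 21.22 F [-24.86   3.8   25.4 ] tq [0.417 2.86  0.16 ] open 0.146 t 48.43
[187.9, 323.1] [[315.03392778 185.70928255]]
108 518.075
```

Emit:
carry_out:
  series:
    - [0, 0, 0, 0, 0.004, -0.02, 0.6]
    - [0, 0, 0, 0, 0.004, -0.02, 0.4]
    - [0, 0, 0, 0, 0, -0.02, 0.3]
    - [0, 0, 0, 0, 0, -0.02, 0.3]

```text
clock: 49.02
eef_pos: [331.3, 342.3, 96.9]
tcp_rot: [2.861, 0.019, 1.913]
contact_force: [0.9, -0.6, -0.2]
opening: 0.349
grasp_force: 0.0
```

Emit:
carry_out:
  series:
    - [0, 0, 0, 0, 0, -0.06, 0.3]
    - [0, 0, 0, 0, 0, -0.15, 0.3]
    - [0, 0, 0, 0, 0, -0.3, 0.3]
    - [0, 0, 0, 0, 0, -0.45, 0.3]
    - [0, 0, 0, 0, 0, -0.6, 0.3]
    - [0, 0, 0, 0, 0, -0.6, 0.3]

```text
clock: 49.78
eef_pos: [291.4, 332.2, 244.7]
tcp_rot: [2.857, 0.015, 1.913]
contact_force: [0.6, -0.1, -0.8]
opening: 0.348
grasp_force: 0.0
```

```bash
python3 -c "
from h import *
print(cl());c=cal('wrist');im=r.grab_frame('wrist');cv2.imwrite('pics/w6.png',im[:,:,::-1])
print(r.sense()['qpos'].round(2),proj(c,O+RC.apply(np.array([[100*np.sin(T0-2.69),y,94+100*np.cos(T0-2.69)] for y in (-50,50)]+[[-64,-42,31],[-64,42,31]]))).round().tolist())"
```

```text
[-1.338e+02  1.470e+01  2.447e+02  5.800e-01 -2.900e-01 -8.000e-01
 -4.000e-02  1.600e-01  1.000e-02  4.977e+01]
[ 0.99 -0.07  2.14 -0.24  0.87  0.78] [[311.0, 253.0], [309.0, 139.0], [324.0, 213.0], [324.0, 135.0]]
```

View pics/w6.png

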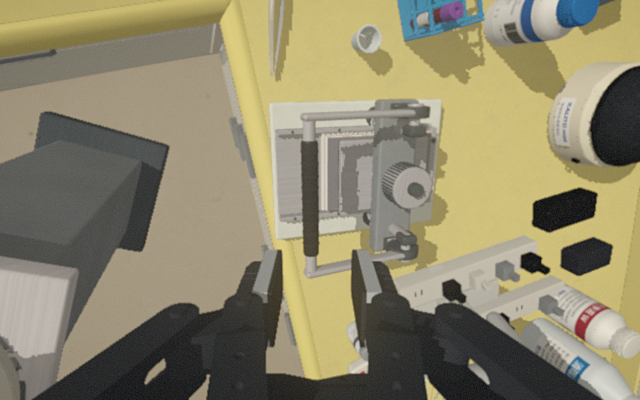

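The bar, from (309,140) to (311,253), lies where the closed lever should be. The plate's front edge, at column 323, lies at home. The bottle is standing, the arm touches nothing, and the clock is at about 50 s.

```bash
python3 -c "
from h import *
print(r.sign_off())"
```

```text
the job is handed in; nothing more can be done
None
```

I pushed the plate home against the back stop, eased the nut until the bite came at about q 1.22 (handle upright), and flipped the lever fully over. It stayed locked after I let go, and I handed the job in at about 50 s. The last nut adjustment may have turned slightly further than planned, but the bite test after it still read about 1.22. I saw the reagent bottle standing at the end but did not check the vial again after the first views.

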